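# Unload the glue-up: weights, caul and slab each to their own place

## Task

The glue under the petrified-wood slab has set: take the pressing stack on the green mat apart from the top down, one piece at a time, and put the pieces in their places in that order. Set the glass paperweight in the middle of its round wooden stand, the steel block in the middle of its square black rubber pad, the plywood caul flat and lengthwise midway between the end lips of the light wooden rack, and last the slab centred and lengthwise on the dark display plinth. Set each piece down and let go of it, never dropping one or tipping it over, and do not disturb the quartz point and the loupe.

Things in the scene. Friction and masses are not known exactly. Their poses are not given: they have to be found in the camera images.
- glass_mid (a point): Round glass paperweight (cabochon), the top piece of the stack: flat base, diameter 46 mm, straight side for the lowest 10 mm, then a dome to 25 mm high; about 0.09 kg. The point is its centre, 12.5 mm above its base and below its top; z is up. It stands about the middle of the steel block.
- block_mid (a point): Square steel bench block, second in the stack, 54 x 54 mm, 19 mm high, about 0.45 kg. The point is its centre, 9.5 mm above its underside; x and y are square to its sides, z is up. It stands about the middle of the caul.
- caul_mid (a point): Plywood caul (pressing board), third in the stack, 56 mm wide (x), 106 mm long (y), 18 mm thick, about 0.075 kg. The point is its centre, 9 mm above its underside; z is up. It lies on the slab, in line with it. Each piece of the stack is narrower than the one beneath.
- slab_mid (a point): Slab of petrified wood on a black backing, the bottom piece, 60 mm wide (x), 150 mm long (y), 20 mm thick: the lowest 4 mm is the backing, set back 3 mm at the long sides, above it is stone with straight long sides; about 0.36 kg. The point is its centre, 10 mm above its underside; z is up. It lies on a green silicone mat, 4 mm thick, 130 x 190 mm.
- stand_top (a point): Place for the glass: round turned wooden stand, 20 mm high, flat top 84 mm across with a grey felt disc, no rim. The point is the middle of the top; z is up. Fixed.
- pad_top (a point): Place for the steel block: square black rubber pad, 88 x 88 mm, 14 mm high, flat top. The point is the middle of the top; x and y are square to its sides, z is up. Fixed.
- rack_top (a point): Place for the caul: low light wooden rack, 72 mm wide (x), 156 mm long (y); flat floor 12 mm above the shelf, with a lip 12 mm high and 8 mm thick across each short end (140 mm clear between the lips), open along both long sides. The point is the middle of the floor; z is up. Fixed.
- plinth_top (a point): Place for the slab: dark wooden display plinth with a step around it, foot 90 x 180 mm, flat top 80 mm wide (x) and 170 mm long (y), 18 mm high, no lips. The point is the middle of the top; z is up. Fixed.
- quartz_mid (a point): Bystander: a loose whitish six-sided quartz point standing upright, 38 mm across, 61 mm high. The point is on its axis 30 mm above the shelf. Not to be disturbed.
- loupe_mid (a point): Bystander: a small folded steel loupe lying loose, 26 x 46 mm, 18 mm high. The point is its middle, 9 mm above the shelf. Not to be disturbed.
Things that resemble listed ones, but are neither listed nor needed, are in the scene too. What is shaped like the part that bears stand_top but yellow is not meant.

How it is judged:
On the way, in this order (a step that is already met when the one before it is completed fails the run):
1. glass paperweight let go, flat in the middle of the round stand (horizontal distance between glass_mid and stand_top below 0.012 m and z of glass_mid in the frame of stand_top between 0.0085 and 0.0165 m and angle between glass_mid's own z axis and vertical below 0.1 rad and contact force between glass and the fingers below 0.1 N and linear speed of glass below 0.02 m/s), for 0.2 s.
2. steel block let go, flat in the middle of the rubber pad (horizontal distance between block_mid and pad_top below 0.012 m and z of block_mid in the frame of pad_top between 0.0055 and 0.0135 m and angle between block_mid's own z axis and vertical below 0.1 rad and contact force between block and the fingers below 0.1 N and linear speed of block below 0.02 m/s), for 0.2 s.
3. plywood caul let go, flat and lengthwise between the end lips of the rack (horizontal distance between caul_mid and rack_top below 0.015 m and z of caul_mid in the frame of rack_top between 0.005 and 0.013 m and angle between caul_mid's own z axis and vertical below 0.1 rad and angle between the y axis of caul_mid and the y axis of rack_top, either way round below 0.25 rad and contact force between caul and the fingers below 0.1 N and linear speed of caul below 0.02 m/s), for 0.2 s.
4. petrified-wood slab let go, centred and lengthwise on the plinth (horizontal distance between slab_mid and plinth_top below 0.012 m and z of slab_mid in the frame of plinth_top between 0.006 and 0.014 m and angle between slab_mid's own z axis and vertical below 0.1 rad and angle between the y axis of slab_mid and the y axis of plinth_top, either way round below 0.2 rad and contact force between slab and the fingers below 0.1 N and linear speed of slab below 0.02 m/s), for 0.2 s.
At the end, for the whole second after the job is handed in: All let go, flat and at rest: glass within 12 mm of the middle of the round stand, block within 12 mm of the pad's middle, caul within 15 mm of the rack's middle and 0.25 rad of its length, slab within 12 mm of the plinth's middle and 0.2 rad of its length (all of step 1 and all of step 2 and all of step 3 and all of step 4); the robot touches nothing.
It fails at once if a piece of the stack is dropped (it falls free, touching nothing, faster than 0.4 m/s) ((contact force between glass and anything else below 0.01 N and linear speed of glass above 0.4 m/s) or (contact force between block and anything else below 0.01 N and linear speed of block above 0.4 m/s) or (contact force between caul and anything else below 0.01 N and linear speed of caul above 0.4 m/s) or (contact force between slab and anything else below 0.01 N and linear speed of slab above 0.4 m/s)).
It fails at once if a piece of the stack is tipped over (by more than 1 rad) (angle between any of glass_mid, block_mid, caul_mid, slab_mid's own z axis and vertical above 1 rad).
It fails at once if the quartz point is pushed more than 15 mm from its place or knocked over (distance of quartz_mid from where it was at the start of the episode above 0.015 m or angle between quartz_mid's own z axis and vertical above 0.5 rad).
It fails at once if the loupe is pushed more than 15 mm from its place or knocked over (distance of loupe_mid from where it was at the start of the episode above 0.015 m or angle between loupe_mid's own z axis and vertical above 0.5 rad).
It also fails if it takes over 136 s, if anything falls off the work surface, if the arm or the gripper's body presses on something with over 40 N, if the wrist force passes 120 N, or if a joint passes its speed limit or range.

## Robot

A 7-joint arm with a two-finger parallel gripper is mounted at the origin on the work surface. World frame = base frame: x ahead of the robot, y to its left, z up, the work surface at z = 0. Lengths are in m, angles in rad, forces in N, time in s.
With the tool pointing down it reaches from about 0.4 to 0.85 m from the base axis. Payload 4.5 kg.
Tool frame: the origin (TCP) lies on the centre line of the jaws, within the pads' length; the fingertips stand 14 mm ahead of it and the grasp point (between the pads) lies 5 mm behind it (nose_length is the distance from the TCP to the fingertips, in m); x points along the fingers, y is the direction in which the jaws open and shut, and the axes are right-handed (so a half turn about x gives the same grasp; the last joint's range is limited). The gripper opens to 88 mm and grips with 3 to 60 N. Pads are 18 mm wide; open, the fingers measure 123 mm over their backs; the gripper's body (75 mm by 187 mm) begins 45 mm behind the grasp point.
Start: joints at [-1.243, 0.689, -0.195, 1.565, 0.157, 0.902, -0.215], TCP at [0.181, 0.598, 0.253] pointing down, gripper open.
Joint ranges: [-3.01, 3.01], [-0.46, 2.08], [-1.47, 1.51], [0.13, 2.56], [-1, 4.14], [0.04, 2.09], [-2.66, 2.66]. Speed limits (rad/s): [2.57, 2.57, 3.14, 3.14, 3.14, 3.14, 3.14].

## Interface

Orientations are given as a unit quaternion [x, y, z, w].
In Python, from plant import get_state, snapshot, camera_params, finish_job, boxes_of, silhouettes, spot_point, nose_length gives the robot as it stands.
- The arm moves only by the tool apply_moves, never from a script. Its arguments are lists of equal length, an entry for each row: "delta_pos": the shift along the tool's x, y, z in cm, a list of three; "yaw": the turn about the tool's x in rad; "gripper": the opening in per cent of the stroke, from 0 (shut) to 100 (fully open). A call has 1 to 10 rows; each row is the pose to reach, as a shift and turn from the pose measured when the call began, along the tool's axes at that moment; what a row does not reach only later rows make up. A row lasts 1/12 s, in which the tool goes at most 41.7 mm and 7.16 degrees, less where a joint would pass 70% of its speed; a pose out of reach is approached as far as the arm can. A call with a gripper value outside its range is refused whole. The fingers move at their own pace and stop on an object; "force" is the grip in N (left out, the last holds). Time passes only in rows, so rows that repeat a pose let the fingers close. It gives the time, the measured TCP pose, the force and the opening at its end, in the units of the state.
- get_state(): the state, without advancing time (a new reading comes with each control period).
- snapshot(name): name is "side" or "top"; returns the picture (400x640x3 uint8, red, green, blue); there is no depth.
- camera_params(name): a dict with "fovy" (degrees; the focal length in pixels is half the picture's height over the tangent of half this angle, whatever the lens; pixels are square), "cx", "cy" (the principal point, pixels), "dist" ([k1, k2, p1, p2, k3] as OpenCV has them; the pictures are not rectified), "position" and "orientation" of the camera in the world. Camera axes: x right, y down, z forward; pixel columns grow to the right and rows downward; lengths in m; the calibration is good to about 2 mm. A picture is of the moment at which its call begins. camera_params takes no time and is no camera call.
- finish_job(): hands the job in, once; it reports no verdict.
Trained networks look in the newest picture that a camera, given by its name, has taken for a name from the list of things; names that differ only in an ending like _2 or _b are one class to them, and where a whole thing is asked for, a point or a joint stands for the part that bears it (a point fixed in the world has none). Each returns a list of dicts, best first, with "score" (0 to 1); they miss things now and then, are a little off and sometimes report something else, mostly with a low value. They report only what shows in the picture. A call takes as long as a camera call. They do not tell look-alikes from the thing itself.
- boxes_of(thing, camera): "bbox" ([left, top, width, height] in pixels, round what is visible of it).
- silhouettes(thing, camera): "mask" (400x640 bool, what is visible of it) and "bbox" ([left, top, width, height] in pixels, round what is visible of it).
- spot_point(thing, camera): "pixel" ([column, row] in pixels: a listed point, or the origin of a listed thing).
The state is a dict: "clock": time; "q": joint angles; "qd": joint speeds; "joint_torque": joint torques, N m; "tool_pos": TCP position; "eef_rot": TCP orientation; "contact_force": force on the tool from outside, world axes, zero at the start; "moment": the same for the moment, N m; "opening": opening from 0.0 (shut) to 1.0 (fully open).
Only numpy, scipy, OpenCV 4.12 (cv2) and the standard library are available. Lean on these libraries where they do the work, as an engineer would, in place of code of your own. Each camera call takes 0.05 s, during which the arm holds its last target.

## Working session

There is one attempt and no reset: what is moved stays moved. The work goes in short steps, Python scripts to look and compute and a tool call to move; the robot and the scene stay as the last step left them, time stands still between calls to the robot, and variables do not carry over. Pictures are saved under pics/ and viewed, and the job is handed in when it is done.

Besides the shell and the picture viewer there is one more tool, called after "Emit:" as a command line: name --pt "numbers of a row" for each row, then --argument value for the rest. apply_moves: Moves the arm, as the interface text tells. Its arguments: {"type":"object","properties":{"delta_pos":{"type":"array"},"yaw":{"type":"array"},"gripper":{"type":"array"},"force":{"type":"number"}},"required":["delta_pos","yaw","gripper"]}

```bash
ls; mkdir -p pics; python3 - <<'E'
from plant import *
import cv2
s=get_state();print({k:s[k] for k in('clock','tool_pos','eef_rot','opening','contact_force')}, nose_length if not callable(nose_length) else nose_length())
for n in('top','side'):
    im=snapshot(n);cv2.imwrite(f'pics/{n}0.png',im[:,:,::-1]);print(n,camera_params(n))
E
```

```text
pics
{'clock': 0.0, 'tool_pos': array([0.18089423, 0.59760262, 0.25189308]), 'eef_rot': array([ 0.10281061,  0.69953498, -0.10413422,  0.69945468]), 'opening': 0.9998491302027049, 'contact_force': array([-0.51021501,  0.34856306, -0.40364165])} 0.014
top {'fovy': 57.288322834646436, 'cx': 319.3969251655281, 'cy': 201.62804235022713, 'dist': array([-0.0597744,  0.       ,  0.       ,  0.       ,  0.       ]), 'position': array([ 0.419617  , -0.03748007,  0.97036243]), 'orientation': array([ 0.71398355, -0.69722049,  0.04842578, -0.04202397])}
side {'fovy': 56.95552515609845, 'cx': 323.95102519555667, 'cy': 203.02519424542518, 'dist': array([-0.00334732,  0.        ,  0.        ,  0.        ,  0.        ]), 'position': array([0.37134163, 0.58411809, 0.5811423 ]), 'orientation': array([-0.13127432,  0.8845971 , -0.44334632,  0.06082001])}
```

View pics/top0.png

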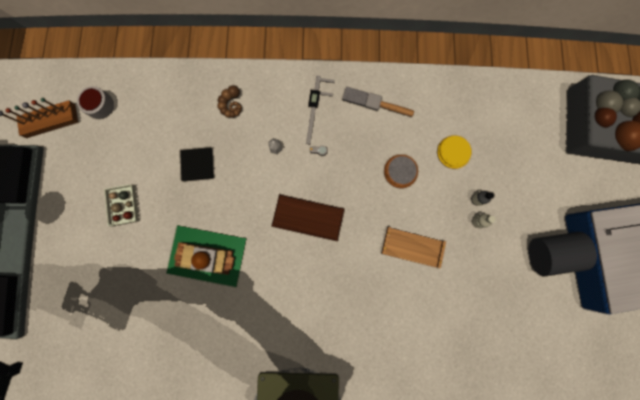

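View pics/side0.png

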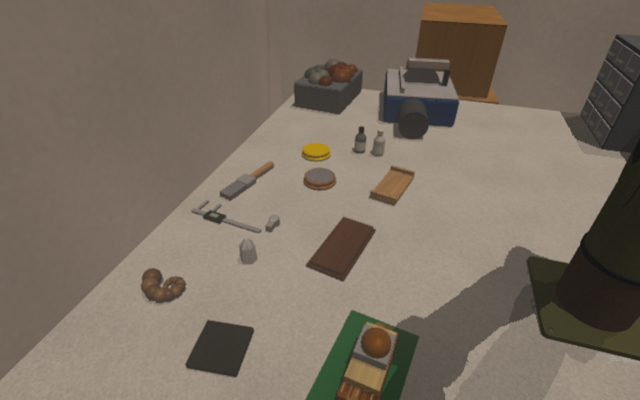

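The top view shows the stack on its mat at about (203,260). The black pad is at (197,164), the plinth at (308,217) and the felt stand at (401,170). The rack is at (413,247), the quartz at (276,146) and the loupe at (319,151). The yellow disc at (455,152) is the decoy.

```bash
cat > h.py <<'E'
from plant import *
import cv2, numpy as np
from scipy.spatial.transform import Rotation as R
def K(c):
    f=200/np.tan(np.radians(c['fovy']/2)); return np.array([[f,0,c['cx']],[0,f,c['cy']],[0,0,1.]])
def w(name,px,z):
    c=camera_params(name); p=cv2.undistortPoints(np.array(px,float).reshape(-1,1,2),K(c),c['dist']).reshape(-1,2)
    d=R.from_quat(c['orientation']).apply(np.c_[p,np.ones(len(p))]); o=c['position']
    return o+d*((z-o[2])/d[:,2])[:,None]
def proj(name,X):
    c=camera_params(name); X=np.array(X,float).reshape(-1,3); r=R.from_quat(c['orientation']).inv()
    return cv2.projectPoints(X,r.as_rotvec(),-r.apply(c['position']),K(c),c['dist'])[0].reshape(-1,2)
def axes(): # tool axes
    s=get_state(); return s['tool_pos'],R.from_quat(s['eef_rot']).as_matrix(),s
E
python3 - <<'E'
from h import *
snapshot('top')
Z=dict(glass_mid=.004+.02+.018+.019+.0125,block_mid=.004+.02+.018+.0095,caul_mid=.033,slab_mid=.014,stand_top=.02,pad_top=.014,rack_top=.012,plinth_top=.018,quartz_mid=.03,loupe_mid=.009)
np.set_printoptions(precision=4,suppress=True)
for n,z in Z.items():
    for r in spot_point(n,'top')[:2]: print(n,'spot',round(r['score'],2),np.round(r['pixel'],1),w('top',[r['pixel']],z)[0][:2])
    for r in silhouettes(n,'top')[:2]:
        m=r['mask'].astype(np.uint8); cs=max(cv2.findContours(m,0,2)[0],key=cv2.contourArea)[:,0,:]
        P=w('top',cs,z)[:,:2].astype(np.float32)
        (c,sz,a)=cv2.minAreaRect(P*1000); b=np.array(cv2.boxPoints((c,sz,a))); 
        e=[b[1]-b[0],b[2]-b[1]]; L=max(e,key=np.linalg.norm); 
        print('   sil',round(r['score'],2),np.array(c)/1000,np.array(sz),'long axis ang',np.arctan2(L[1],L[0])%np.pi)
p,A,s=axes();print(p,A,s['clock'])
E
```

```text
glass_mid spot 0.53 [199.2 255.8] [0.3951 0.2452]
glass_mid spot 0.16 [414.5 246.7] [ 0.4295 -0.2798]
   sil 0.61 [0.3851 0.2414] [43.6448 46.6354] long axis ang 1.6262382
   sil 0.59 [0.3943 0.2761] [25.6796 53.0165] long axis ang 3.0128083
block_mid spot 0.5 [203.9 261.9] [0.3798 0.2394]
block_mid spot 0.3 [314.5 150.5] [ 0.6706 -0.0287]
   sil 0.7 [0.3862 0.24  ] [58.3657 54.2204] long axis ang 1.4409845
caul_mid spot 0.69 [203.7 257.4] [0.3903 0.2461]
   sil 0.98 [0.3937 0.289 ] [26.4834 54.5184] long axis ang 2.9548125
   sil 0.63 [0.3843 0.2466] [61.1223 58.1774] long axis ang 1.4409839
slab_mid spot 0.56 [204.3 258.6] [0.3866 0.2501]
   sil 0.77 [0.3785 0.1861] [24.4472 59.9729] long axis ang 3.0247743
stand_top spot 0.97 [452.6 151.5] [ 0.6872 -0.4011]
stand_top spot 0.76 [401.7 167.7] [ 0.6385 -0.2618]
   sil 0.98 [ 0.6297 -0.259 ] [86.9044 88.8751] long axis ang 1.6001002
   sil 0.76 [ 0.6871 -0.4049] [90.7089 92.9025] long axis ang 2.6937664
pad_top spot 0.86 [197.7 164. ] [0.6365 0.2836]
pad_top spot 0.42 [202.1 258.5] [0.3867 0.2559]
   sil 0.67 [0.6366 0.2872] [88.0098 91.9371] long axis ang 1.6834332
rack_top spot 0.86 [415.6 246.6] [ 0.4305 -0.2993]
   sil 0.78 [ 0.4284 -0.2945] [164.8338  74.8195] long axis ang 1.3315883
   sil 0.58 [0.3904 0.2405] [76.5732 50.258 ] long axis ang 0.54398197
plinth_top spot 0.95 [308.3 215.1] [ 0.5061 -0.0166]
   sil 0.78 [ 0.5011 -0.0154] [177.9187  89.0763] long axis ang 1.3721344
quartz_mid spot 0.55 [277.4 147. ] [0.6835 0.0697]
   sil 0.68 [0.6876 0.0749] [41.1405 34.4418] long axis ang 0.037884925
loupe_mid spot 0.67 [318.4 151.3] [ 0.6803 -0.0389]
   sil 0.46 [ 0.6839 -0.0391] [27.7911 45.9147] long axis ang 1.597088
[0.181  0.5982 0.2527] [[-0.      0.2896  0.9572]
 [ 0.      0.9572 -0.2896]
 [-1.      0.     -0.    ]] 1.15
```

```bash
python3 - <<'E'
from h import *
im=snapshot('top')[130:300,150:470]
cv2.imwrite('pics/top1.png',cv2.resize(im,None,fx=2.5,fy=2.5,interpolation=3)[:,:,::-1])
E
```

```text
(no output)
```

View pics/top1.png

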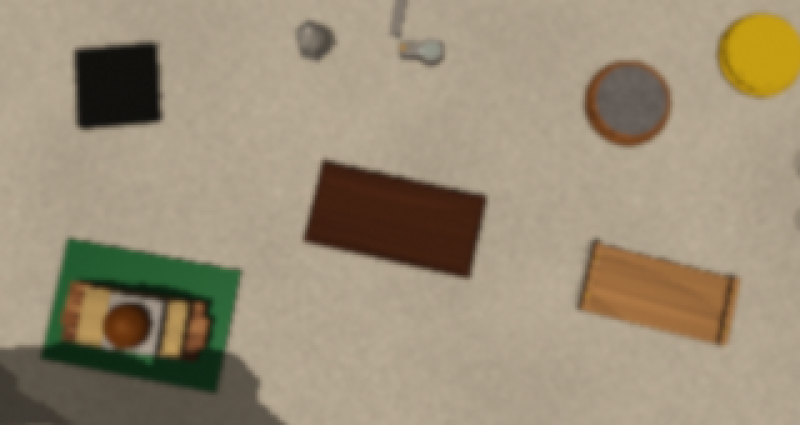

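```bash
cat > draw.py <<'E'
from h import *
def rect(c,a,wd,ln,z): # a: angle of long (y) axis
    u=np.array([np.cos(a),np.sin(a)]);v=np.array([-u[1],u[0]])
    return [np.r_[np.array(c)+s*ln/2*u+t*wd/2*v,z] for s,t in((1,1),(1,-1),(-1,-1),(-1,1))]
def circ(c,r,z): t=np.linspace(0,2*np.pi,40); return np.c_[c[0]+r*np.cos(t),c[1]+r*np.sin(t),0*t+z]
def show(cam,items,box,s,fn):
    im=snapshot(cam); x0,y0,x1,y1=box
    o=np.ascontiguousarray(cv2.resize(im[y0:y1,x0:x1],None,fx=s,fy=s,interpolation=3)[:,:,::-1])
    for P,col in items:
        q=(proj(cam,P)-[x0,y0]+.5)*s-.5
        cv2.polylines(o,[np.round(q*16).astype(np.int32)],True,col,1,cv2.LINE_AA,4)
    cv2.imwrite(fn,o)
E
cat > items.py <<'E'
from draw import *
aS=1.40
ST=(.385,.2405)
G=(0,255,255)
stack=[(rect(ST,aS,.06,.15,.024),(255,0,255)),(rect(ST,aS,.056,.106,.042),(255,255,0)),(rect(ST,aS,.054,.054,.061),(0,0,255)),(circ(ST,.023,.071),G)]
places=[(rect((.501,-.0154),1.372,.08,.17,.018),G),(rect((.501,-.0154),1.372,.09,.18,.0),(0,255,0)),(rect((.4284,-.2945),1.335,.072,.156,.012),G),(circ((.6297,-.259),.042,.02),G),(rect((.6366,.2872),1.6,.088,.088,.014),(255,255,0))]
E
python3 - <<'E'
from items import *
show('top',stack,(160,215,260,300),8,'pics/s1.png')
show('top',places,(170,130,460,280),2.7,'pics/p1.png')
E
```

```text
(no output)
```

View pics/s1.png

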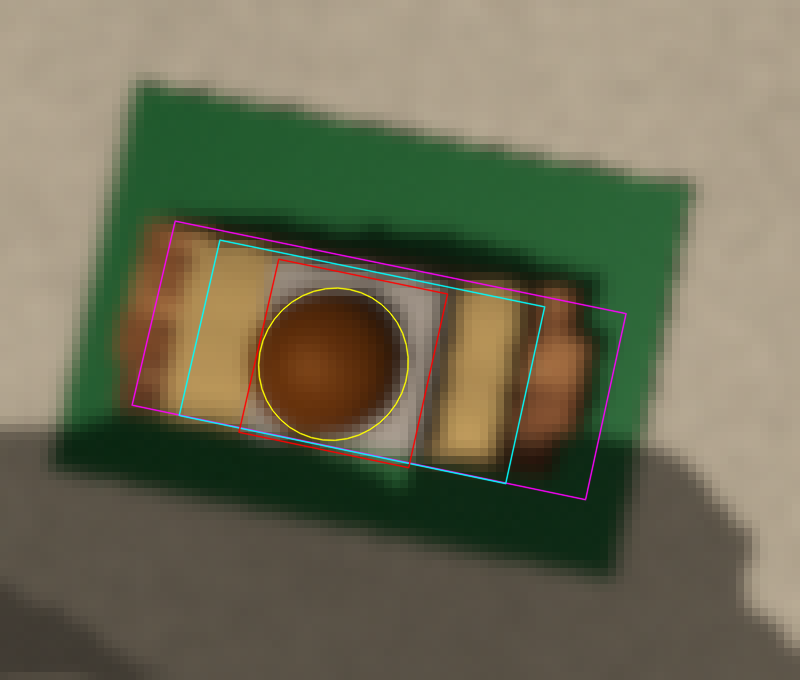

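View pics/p1.png

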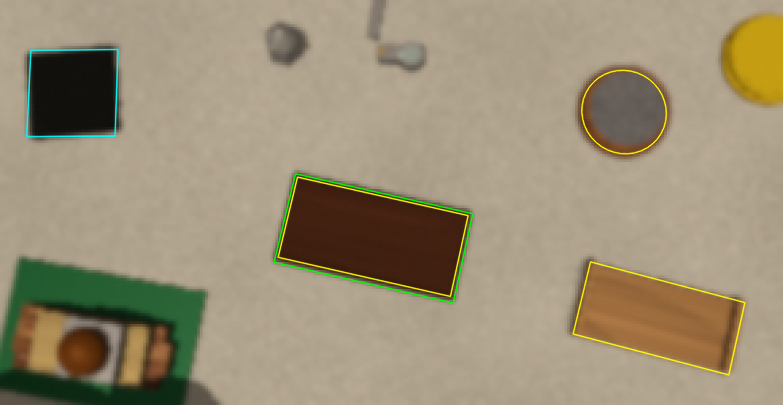

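```bash
python3 - <<'E'
from items import *
a=1.455
stack=[(rect((.3885,.2465),a,.06,.15,.024),(255,0,255)),(rect((.389,.2445),a,.056,.106,.042),(255,255,0)),(rect((.386,.241),a,.054,.054,.061),(0,0,255)),(circ((.3852,.2418),.023,.071),G)]
show('top',stack,(160,215,260,300),8,'pics/s2.png')
p,A,s=axes()
a=1.455
y=A[:,1]; print('tool y ang',np.arctan2(y[1],y[0]), 'want',a-np.pi/2,'or',a+np.pi/2,'q7',s['q'][6])
print('delta to glass above z .10 (cm)', A.T@(np.array([.3852,.2418,.13])-p)*100)
E
```

```text
tool y ang 1.2770101185389273 want -0.11579632679489649 or 3.0257963267948966 q7 -0.2151249949943005
delta to glass above z .10 (cm) [ 12.27274882 -28.20451565  29.86929023]
```

View pics/s2.png

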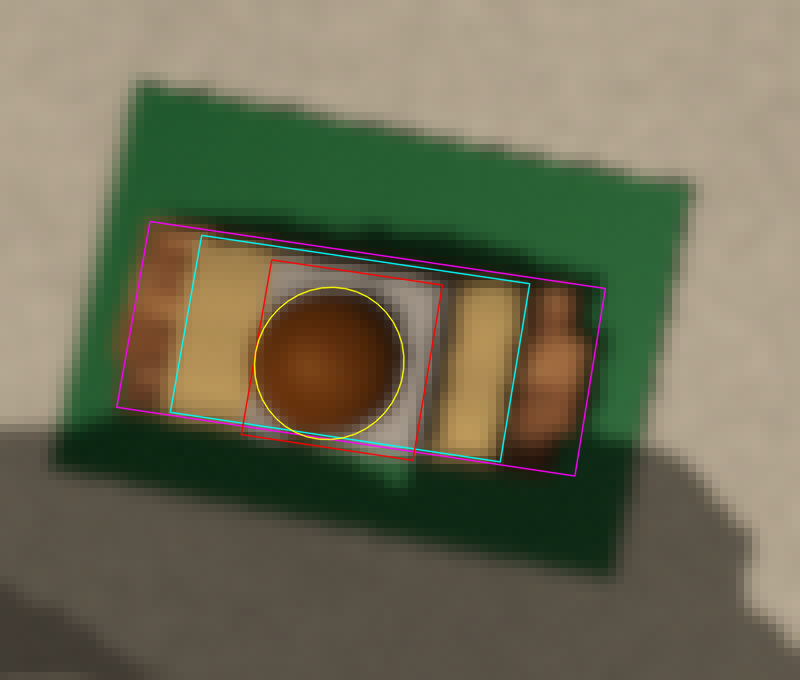

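Emit:
apply_moves --pt "0 -3 3" --pt "0 -6 6.2" --pt "0 -9 9.3" --pt "0 -12 12.5" --pt "0 -15 15.7" --pt "0 -18 19" --pt "0 -21 22" --pt "0 -24 25" --pt "0 -27 28" --pt "0 -28.2 29.87" --yaw '[0.12,0.24,0.36,0.48,0.6,0.72,0.84,0.96,1.08,1.2]' --gripper '[100,100,100,100,100,100,100,100,100,100]'

```text
clock: 2.18
tool_pos: [0.3855, 0.2388, 0.253]
eef_rot: [0.482, 0.517, -0.482, 0.517]
contact_force: [0.8, 0.2, 0.3]
opening: 0.997
```

```bash
cat > go.py <<'E'
import sys
from h import *
# go.py x y z jawangle  -> delta cm and yaw
x,y,z,a=map(float,sys.argv[1:])
p,A,s=axes(); d=A.T@(np.array([x,y,z])-p)*100
t=np.arctan2(A[1,1],A[0,1]); 
yw=(t-a+np.pi/2)%np.pi-np.pi/2
np.set_printoptions(precision=2,suppress=True)
print('pos',p.round(4),'jaw',round(t,3),'| delta',d,'yaw',round(yw,3),'| open',round(s['opening'],3),'t',round(s['clock'],2),'q7',s['q'][6].round(2),'F',s['contact_force'],'tilt',A[2,0].round(4))
E
python3 go.py .3852 .2418 .0770 -.116
```

```text
pos [0.39 0.24 0.25] jaw 0.07 | delta [17.6  -0.   -0.31] yaw 0.186 | open 0.997 t 2.18 q7 -0.49 F [0.81 0.24 0.25] tilt -1.0
```

Emit:
apply_moves --pt "2 0 -0.31" --pt "5 0 -0.31" --pt "8 0 -0.31" --pt "11 0 -0.31" --pt "14 0 -0.31" --pt "15.5 0 -0.31" --pt "16.5 0 -0.31" --pt "17.2 0 -0.31" --pt "17.6 0 -0.31" --pt "17.6 0 -0.31" --yaw '[0.1,0.186,0.186,0.186,0.186,0.186,0.186,0.186,0.186,0.186]' --gripper '[100,100,100,100,100,100,100,100,100,100]'

```text
clock: 3.02
tool_pos: [0.3853, 0.2419, 0.0767]
eef_rot: [-0.528, -0.47, 0.528, -0.47]
contact_force: [-0.7, -0.0, -0.4]
opening: 1.001
```

```bash
python3 go.py .3852 .2418 .0770 -.116; python3 - <<'E'
from items import *
for c,b in(('top',(140,190,280,320)),('side',(270,290,440,400))): show(c,[],b,4.5,f'pics/a_{c}.png')
E
```

```text
pos [0.39 0.24 0.08] jaw -0.116 | delta [-0.03 -0.01  0.01] yaw -0.0 | open 1.001 t 3.02 q7 -0.58 F [-0.7  -0.04 -0.36] tilt -1.0
```

View pics/a_side.png

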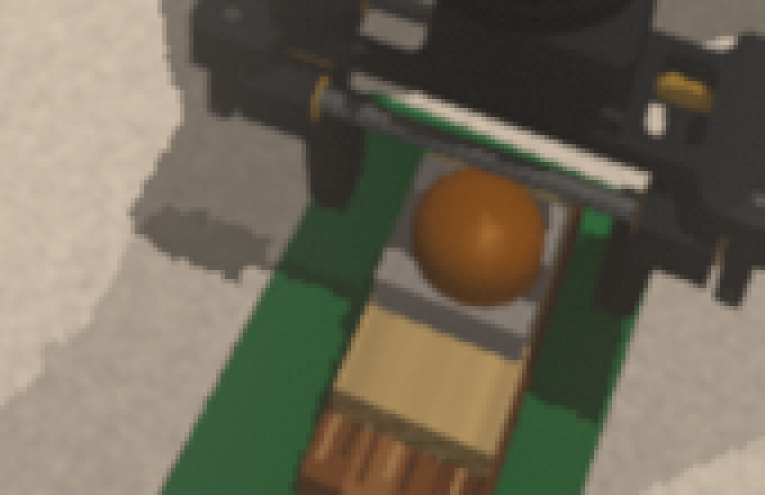

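The side view shows the fingertips at about (330,200) and (615,310) in the crop. They straddle the glass at (478,240), just above the top of the block. I'll close the gripper now.

Emit:
apply_moves --pt "0 0 0" --pt "0 0 0" --pt "0 0 0" --pt "0 0 0" --pt "0 0 0" --pt "0 0 0" --pt "0 0 0" --pt "0 0 0" --yaw '[0,0,0,0,0,0,0,0]' --gripper '[60,45,45,45,45,45,45,45]' --force 15

```text
clock: 3.78
tool_pos: [0.3854, 0.242, 0.0775]
eef_rot: [0.528, 0.47, -0.528, 0.47]
contact_force: [-0.7, 0.6, 2.2]
opening: 0.511
```

```bash
python3 go.py .6297 -.259 .036 -.116; python3 - <<'E'
from items import *
for c,b in(('side',(270,290,440,400)),): show(c,[],b,4.5,f'pics/b_{c}.png')
E
```

```text
pos [0.39 0.24 0.08] jaw -0.116 | delta [ 4.17 30.07 46.94] yaw -0.0 | open 0.511 t 3.78 q7 -0.58 F [-0.74  0.57  2.16] tilt -1.0
```

View pics/b_side.png

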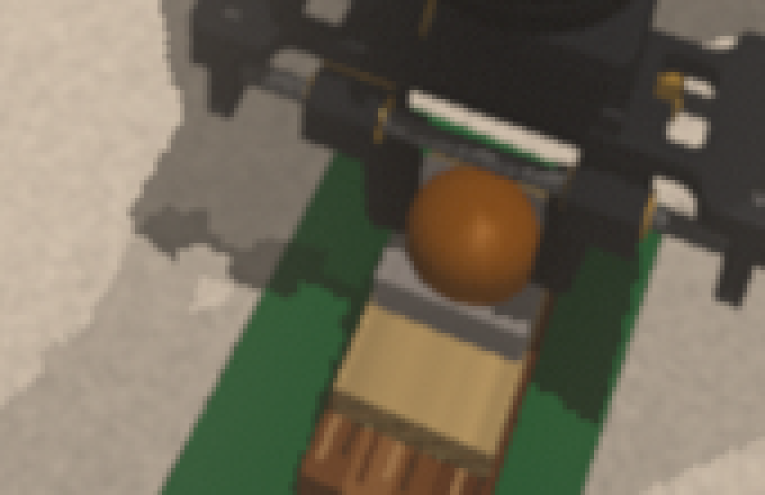

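Emit:
apply_moves --pt "-0.3 0 0" --pt "-0.8 0 0" --pt "-1.5 0 0" --pt "-2.5 0 0" --pt "-3.5 0 0" --pt "-4.5 0 0" --pt "-5.5 0 0" --pt "-6.5 0 0" --pt "-7 0 0" --pt "-7 0 0" --yaw '[0,0,0,0,0,0,0,0,0,0]' --gripper '[45,45,45,45,45,45,45,45,45,45]'

```text
clock: 4.67
tool_pos: [0.3859, 0.2424, 0.1488]
eef_rot: [0.529, 0.47, -0.527, 0.47]
contact_force: [0.9, 0.1, -1.2]
opening: 0.512
```

```bash
python3 go.py .6297 -.259 .036 -.116; python3 - <<'E'
from items import *
for c,b in(('side',(250,220,450,400)),): show(c,[],b,4,f'pics/c_{c}.png')
E
```

```text
pos [0.39 0.24 0.15] jaw -0.116 | delta [11.27 30.   46.99] yaw -0.0 | open 0.512 t 4.67 q7 -0.59 F [ 0.88  0.12 -1.16] tilt -1.0
```

View pics/c_side.png

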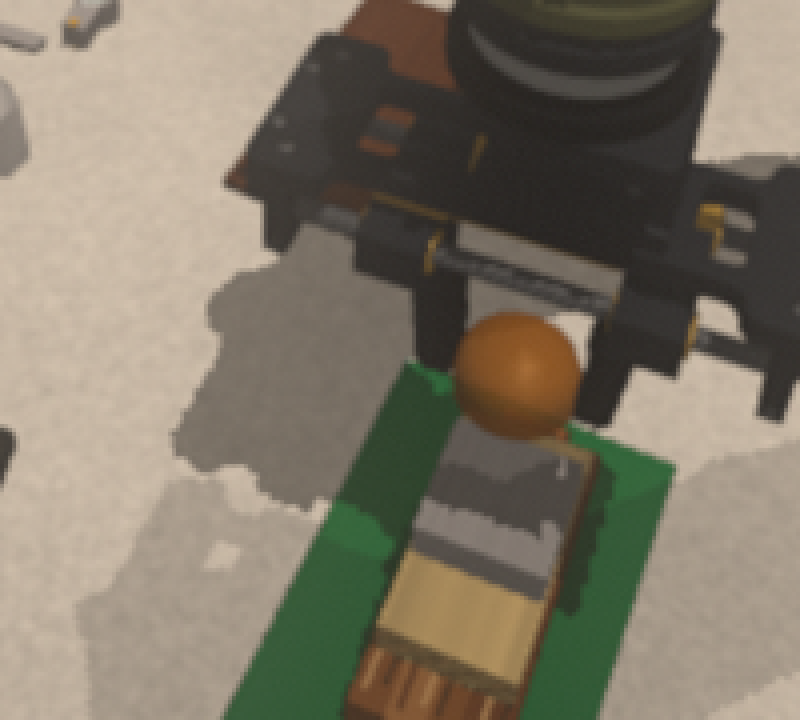

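Emit:
apply_moves --pt "0 1 1.5" --pt "0 2.5 4" --pt "0 4.5 7" --pt "0 6.5 10" --pt "0 8.5 13" --pt "0 10.5 16" --pt "0 12.5 19" --pt "0 14.5 22" --pt "0 16 24.5" --pt "0 17 26" --yaw '[0,0,0,0,0,0,0,0,0,0]' --gripper '[45,45,45,45,45,45,45,45,45,45]'

```text
clock: 5.55
tool_pos: [0.5251, -0.0402, 0.1476]
eef_rot: [0.529, 0.468, -0.529, 0.47]
contact_force: [0.2, 0.4, -0.1]
opening: 0.512
```

Emit:
apply_moves --pt "0 1 1.5" --pt "0 2.5 4" --pt "0 4.5 7" --pt "0 6.5 10" --pt "0 8.5 13" --pt "0 10 15.8" --pt "0 11 18" --pt "0 12 19.5" --pt "0 12.5 20.3" --pt "0 12.8 20.8" --yaw '[0,0,0,0,0,0,0,0,0,0]' --gripper '[45,45,45,45,45,45,45,45,45,45]'

```text
clock: 6.38
tool_pos: [0.6268, -0.2633, 0.147]
eef_rot: [-0.529, -0.468, 0.53, -0.469]
contact_force: [0.8, -0.6, -1.0]
opening: 0.514
```

```bash
python3 go.py .6297 -.259 .037 -.116; python3 - <<'E'
from items import *
show('side',places,(240,110,460,280),3.6,f'pics/d_side.png')
show('top',places,(330,100,500,240),4.5,f'pics/d_top.png')
E
```

```text
pos [ 0.63 -0.26  0.15] jaw -0.122 | delta [11.    0.23 -0.47] yaw -0.006 | open 0.514 t 6.38 q7 0.16 F [ 0.77 -0.64 -1.05] tilt -1.0
```

View pics/d_side.png

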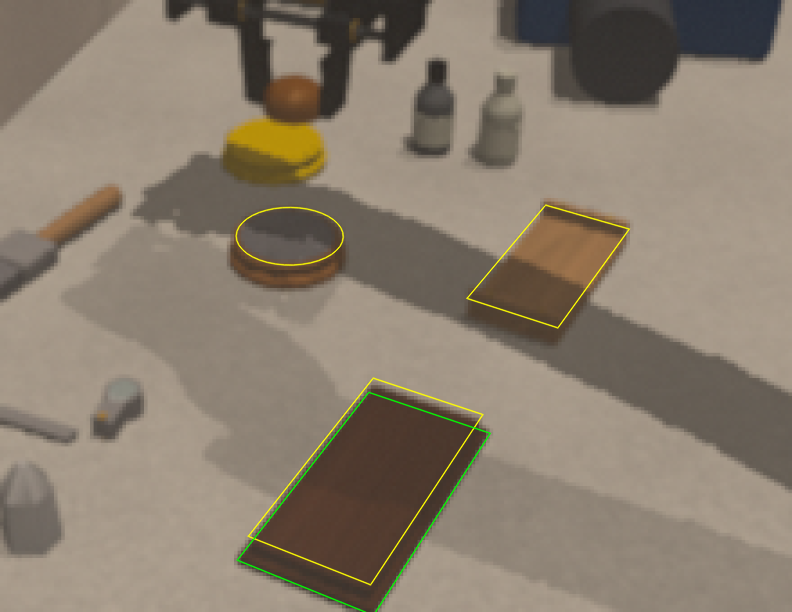

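View pics/d_top.png

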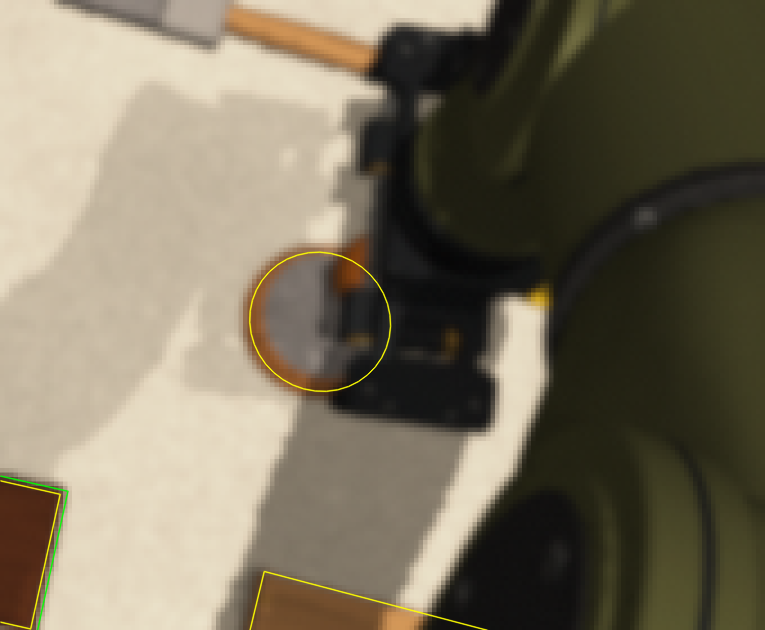

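```bash
python3 - <<'E'
from h import *
print(w('top',[[402.5,170.6],[401.5,170.6]],.02))
E
python3 - <<'E'
# felt segmentation from first picture
import cv2,numpy as np
from h import *
im=cv2.imread('pics/top0.png')[140:200,370:435]
hsv=cv2.cvtColor(im,cv2.COLOR_BGR2HSV); 
m=((hsv[...,1]<45)&(hsv[...,2]<135)).astype(np.uint8)
wm=((hsv[...,1]>100)).astype(np.uint8)
for k in(m,wm,m|wm):
    n,l,st,c=cv2.connectedComponentsWithStats(k); i=1+np.argmax(st[1:,4]); print(st[i],c[i]+[370,140])
    print(w('top',[c[i]+[370,140]],.02))
E
```

```text
[[ 0.63068907 -0.26391938  0.02      ]
 [ 0.63061468 -0.26123529  0.02      ]]
[ 20  18  25  25 484] [402.01859504 169.71487603]
[[ 0.6330591  -0.26264683  0.02      ]]
[ 14  15  34  33 299] [397.76923077 173.52842809]
[[ 0.62239423 -0.25117726  0.02      ]]
[ 20  18  25  25 484] [402.01859504 169.71487603]
[[ 0.6330591  -0.26264683  0.02      ]]
```

```bash
python3 go.py .6315 -.2615 .037 -.116
```

```text
pos [ 0.63 -0.26  0.15] jaw -0.121 | delta [11.03  0.45 -0.11] yaw -0.005 | open 0.511 t 6.48 q7 0.16 F [-0.75  1.   -0.48] tilt -1.0
```

Emit:
apply_moves --pt "1.5 0.45 -0.1" --pt "4 0.45 -0.1" --pt "6 0.45 -0.1" --pt "8 0.45 -0.1" --pt "9 0.45 -0.1" --pt "9.7 0.45 -0.1" --pt "10.2 0.45 -0.1" --pt "10.6 0.45 -0.1" --pt "10.85 0.45 -0.1" --pt "11 0.45 -0.1" --yaw '[0,0,0,0,0,0,0,0,0,0]' --gripper '[45,45,45,45,45,45,45,45,45,45]'

```text
clock: 7.32
tool_pos: [0.6319, -0.2617, 0.0378]
eef_rot: [0.529, 0.468, -0.529, 0.469]
contact_force: [0.4, -0.3, -0.4]
opening: 0.514
```

```bash
python3 go.py .6315 -.2615 .0365 -.116;python3 - <<'E'
from items import *
show('side',places,(240,110,460,280),3.6,f'pics/e_side.png')
E
```

```text
pos [ 0.63 -0.26  0.04] jaw -0.121 | delta [ 0.13 -0.04 -0.01] yaw -0.005 | open 0.514 t 7.32 q7 0.15 F [ 0.43 -0.33 -0.44] tilt -1.0
```

View pics/e_side.png

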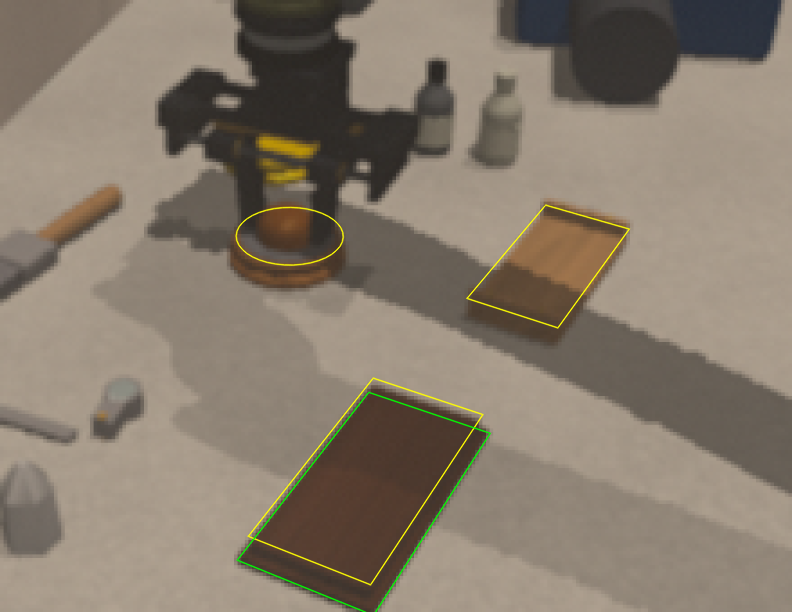

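The glass is directly over the middle of the felt, at (287,240) in the crop. I'll touch it down and let go.

Emit:
apply_moves --pt "0.05 0 0" --pt "0.1 0 0" --pt "0.12 0 0" --pt "0.12 0 0" --pt "0.12 0 0" --pt "0.12 0 0" --pt "0.12 0 0" --pt "0.12 0 0" --pt "0.12 0 0" --pt "0.12 0 0" --yaw '[0,0,0,0,0,0,0,0,0,0]' --gripper '[45,45,45,45,55,60,70,80,90,95]'

```text
clock: 8.2
tool_pos: [0.6318, -0.2616, 0.0364]
eef_rot: [0.529, 0.468, -0.529, 0.469]
contact_force: [0.4, 0.1, 0.4]
opening: 0.877
```

Emit:
apply_moves --pt "-0.3 0 0" --pt "-1 0 0" --pt "-3 0 0" --pt "-6 0 0" --pt "-9 0 0" --pt "-11 0 0" --yaw '[0,0,0,0,0,0]' --gripper '[100,100,100,100,100,100]'

```text
clock: 8.7
tool_pos: [0.6328, -0.2621, 0.15]
eef_rot: [0.53, 0.467, -0.529, 0.47]
contact_force: [0.3, 0.2, 0.6]
opening: 1.0
```

```bash
python3 go.py .386 .241 .0585 -.116;python3 - <<'E'
from items import *
show('side',places,(240,110,460,280),3.6,f'pics/f_side.png')
E
```

```text
pos [ 0.63 -0.26  0.15] jaw -0.121 | delta [  8.92 -30.63 -46.97] yaw -0.005 | open 1.0 t 8.7 q7 0.16 F [0.33 0.18 0.6 ] tilt -1.0
```

View pics/f_side.png

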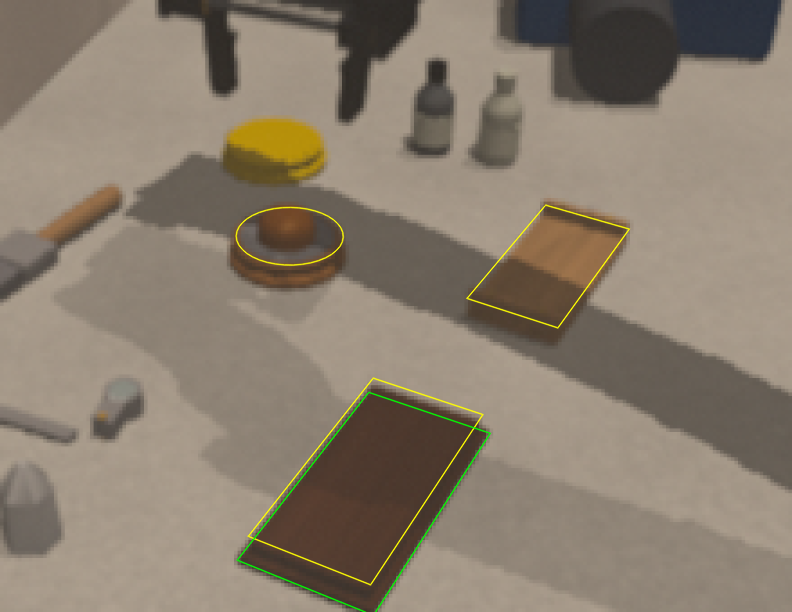

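The glass stands in the middle of the felt. I'll check the stack from the top before going back to it.

```bash
python3 - <<'E'
from items import *
a=1.455
stack=[(rect((.3885,.2465),a,.06,.15,.024),(255,0,255)),(rect((.389,.2445),a,.056,.106,.042),(255,255,0)),(rect((.386,.241),a,.054,.054,.061),(0,0,255))]
show('top',stack,(160,215,260,300),8,'pics/s3.png')
E
```

```text
(no output)
```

View pics/s3.png

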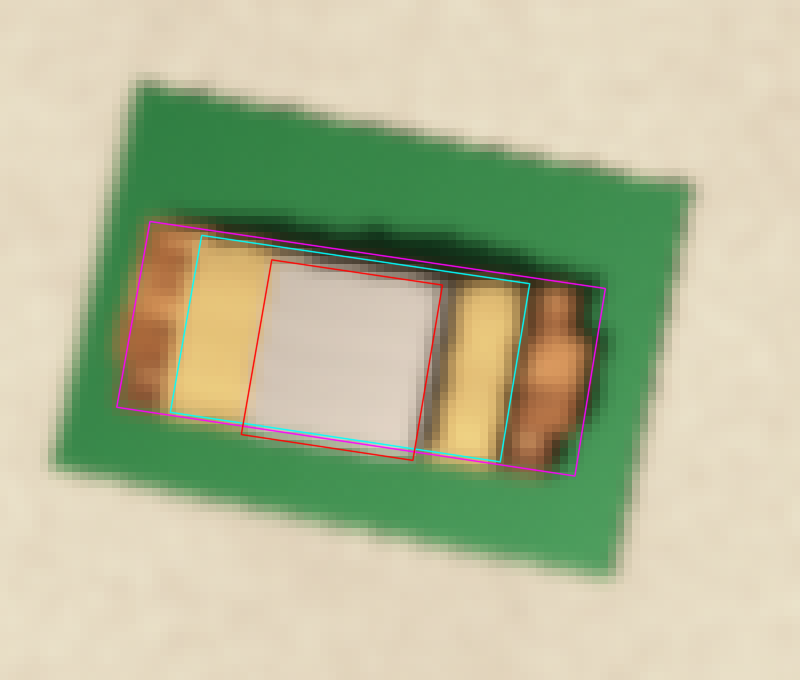

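Emit:
apply_moves --pt "0 -2 -3.2" --pt "0 -4.2 -6.5" --pt "0 -6.4 -9.8" --pt "0 -8.6 -13.2" --pt "0 -10.8 -16.5" --pt "0 -13 -19.9" --pt "0 -15.2 -23.2" --pt "0 -17.4 -26.6" --pt "0 -19.6 -30" --pt "0 -21.8 -33.4" --yaw '[0,0,0,0,0,0,0,0,0,0]' --gripper '[100,100,100,100,100,100,100,100,100,100]'

```text
clock: 9.63
tool_pos: [0.4571, 0.0965, 0.1482]
eef_rot: [0.531, 0.465, -0.528, 0.472]
contact_force: [0.9, 1.1, -0.5]
opening: 1.0
```

```bash
python3 go.py .386 .241 .0580 -.114
```

```text
pos [0.46 0.1  0.15] jaw -0.122 | delta [  8.89  -8.9  -13.5 ] yaw -0.008 | open 1.0 t 9.63 q7 -0.37 F [ 0.88  1.14 -0.54] tilt -1.0
```

Emit:
apply_moves --pt "0 -2.2 -3.3" --pt "0 -4.5 -6.8" --pt "0 -6.7 -10" --pt "0 -8.3 -12.5" --pt "0 -8.9 -13.5" --pt "2.5 -8.9 -13.5" --pt "5 -8.9 -13.5" --pt "7 -8.9 -13.5" --pt "8.4 -8.9 -13.5" --pt "8.8 -8.9 -13.5" --yaw '[0,0,-0.008,-0.008,-0.008,-0.008,-0.008,-0.008,-0.008,-0.008]' --gripper '[100,100,100,100,100,100,100,100,100,100]'

```text
clock: 10.47
tool_pos: [0.3849, 0.2404, 0.0569]
eef_rot: [0.528, 0.468, -0.527, 0.474]
contact_force: [-0.6, -0.1, 0.3]
opening: 0.998
```

```bash
python3 go.py .386 .241 .0580 -.114; python3 -c "
from draw import *
show('side',[],(270,290,440,400),4.5,'pics/g.png')"
```

```text
pos [0.38 0.24 0.06] jaw -0.114 | delta [-0.11  0.1  -0.07] yaw 0.0 | open 0.998 t 10.47 q7 -0.59 F [-0.57 -0.08  0.27] tilt -1.0
```

View pics/g.png

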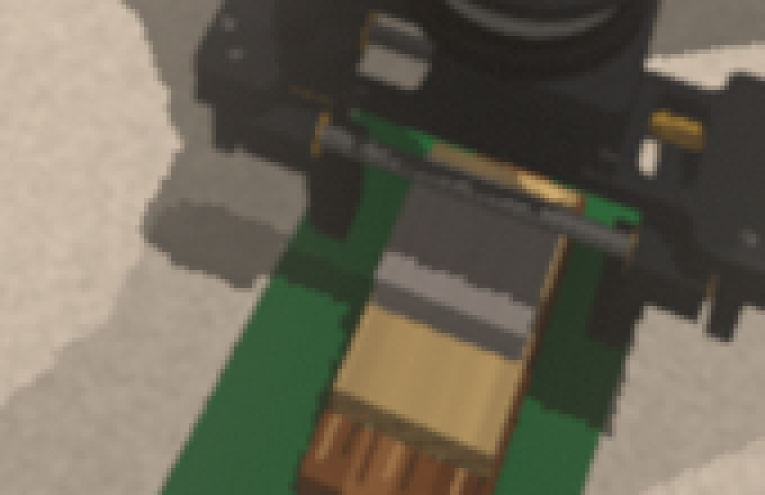

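The fingers straddle the block, but they sit slightly too low. I'll raise them 1.5 mm and close.

Emit:
apply_moves --pt "-0.15 0.1 -0.07" --pt "-0.15 0.1 -0.07" --pt "-0.15 0.1 -0.07" --pt "-0.15 0.1 -0.07" --pt "-0.15 0.1 -0.07" --pt "-0.15 0.1 -0.07" --pt "-0.15 0.1 -0.07" --pt "-0.15 0.1 -0.07" --pt "-0.15 0.1 -0.07" --pt "-0.15 0.1 -0.07" --yaw '[0,0,0,0,0,0,0,0,0,0]' --gripper '[100,80,65,55,55,55,55,55,55,55]' --force 30

```text
clock: 11.35
tool_pos: [0.3859, 0.241, 0.0591]
eef_rot: [0.528, 0.468, -0.527, 0.474]
contact_force: [-1.6, -0.1, 6.5]
opening: 0.61
```

```bash
python3 go.py .386 .241 .0580 -.114
```

```text
pos [0.39 0.24 0.06] jaw -0.114 | delta [0.11 0.01 0.  ] yaw 0.0 | open 0.61 t 11.35 q7 -0.59 F [-1.58 -0.05  6.55] tilt -1.0
```

Emit:
apply_moves --pt "-0.3 0 0" --pt "-0.8 0 0" --pt "-1.5 0 0" --pt "-2.5 0 0" --pt "-3.5 0 0" --pt "-4.5 0 0" --pt "-5.5 0 0" --pt "-6.5 0 0" --pt "-7 0 0" --pt "-7 0 0" --yaw '[0,0,0,0,0,0,0,0,0,0]' --gripper '[55,55,55,55,55,55,55,55,55,55]'

```text
clock: 12.18
tool_pos: [0.3859, 0.2417, 0.1305]
eef_rot: [0.529, 0.468, -0.527, 0.474]
contact_force: [-0.7, 0.1, -3.9]
opening: 0.614
```

```bash
python3 go.py .6366 .2872 .033 0.03; python3 -c "
from draw import *
show('side',[],(250,220,450,400),4,'pics/g2.png')"
```

```text
pos [0.39 0.24 0.13] jaw -0.114 | delta [ 9.93 24.31 -7.4 ] yaw -0.144 | open 0.614 t 12.18 q7 -0.59 F [-0.71  0.13 -3.92] tilt -1.0
```

View pics/g2.png

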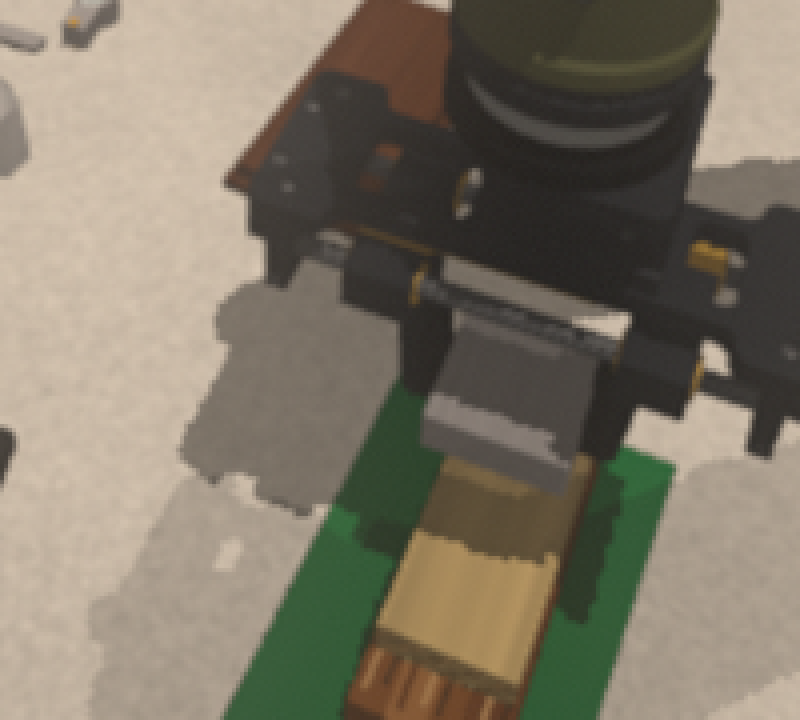

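Emit:
apply_moves --pt "0 1.2 -0.4" --pt "0 3.5 -1.1" --pt "0 6.5 -2" --pt "0 9.5 -3" --pt "0 12.5 -3.9" --pt "0 15.5 -4.8" --pt "0 18.5 -5.7" --pt "0 21.5 -6.6" --pt "0 23.4 -7.2" --pt "0 24.3 -7.4" --yaw '[-0.02,-0.05,-0.08,-0.11,-0.14,-0.144,-0.144,-0.144,-0.144,-0.144]' --gripper '[55,55,55,55,55,55,55,55,55,55]'

```text
clock: 13.07
tool_pos: [0.6381, 0.2873, 0.13]
eef_rot: [0.493, 0.504, -0.492, 0.511]
contact_force: [0.7, 0.1, -3.8]
opening: 0.609
```

```bash
python3 go.py .6366 .2865 .033 0.03; python3 -c "
from items import *
show('side',places,(160,260,330,400),4.5,'pics/g3.png')"
```

```text
pos [0.64 0.29 0.13] jaw 0.029 | delta [ 9.7  -0.23  0.02] yaw -0.001 | open 0.609 t 13.07 q7 -0.41 F [ 0.65  0.08 -3.82] tilt -1.0
```

View pics/g3.png

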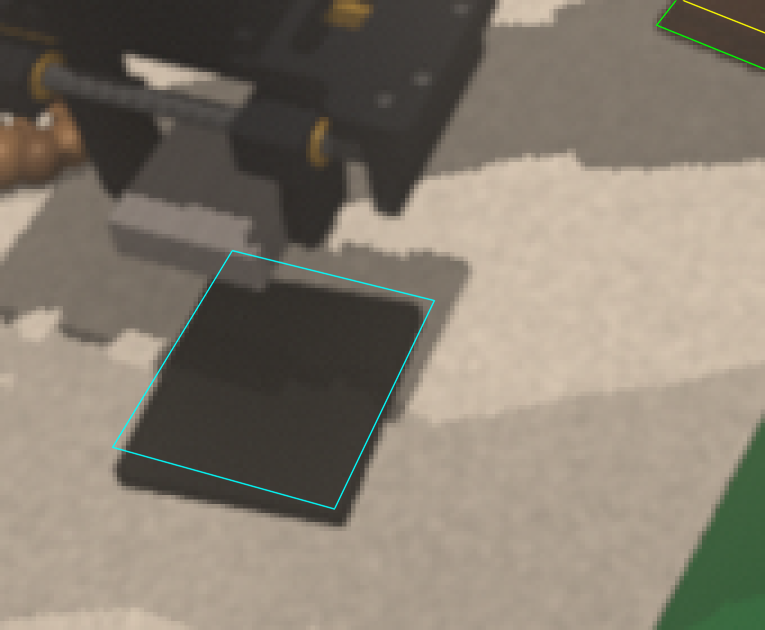

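Emit:
apply_moves --pt "1 -0.1 0" --pt "3 -0.1 0" --pt "5 -0.1 0" --pt "7 -0.1 0" --pt "8 -0.1 0" --pt "8.7 -0.1 0" --pt "9.1 -0.1 0" --pt "9.4 -0.1 0" --pt "9.65 -0.1 0" --pt "9.75 -0.1 0" --yaw '[0,0,0,0,0,0,0,0,0,0]' --gripper '[55,55,55,55,55,55,55,55,55,55]'

```text
clock: 13.95
tool_pos: [0.6389, 0.2866, 0.0329]
eef_rot: [0.494, 0.503, -0.491, 0.511]
contact_force: [-0.2, -0.1, -3.6]
opening: 0.608
```

```bash
python3 go.py .637 .2875 .0311 0.03; python3 -c "
from items import *
show('side',[],(160,260,330,400),4.5,'pics/g4.png')"
```

```text
pos [0.64 0.29 0.03] jaw 0.029 | delta [ 0.18 -0.19 -0.1 ] yaw -0.001 | open 0.608 t 13.95 q7 -0.4 F [-0.16 -0.1  -3.61] tilt -0.9999
```

View pics/g4.png

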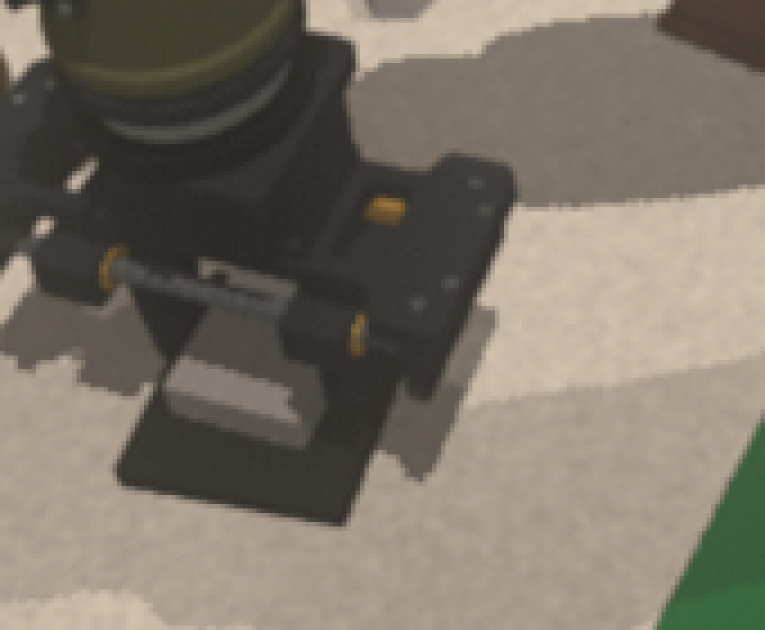

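```bash
python3 -c "
from items import *
it=[(rect((.6366,.2865),1.62,.088,.088,.014),(255,255,0)),(rect((.6366,.2865),1.62,.088,.088,.0),(0,255,0)),(rect((.6389,.2866),1.6,.054,.054,.0158),(0,0,255)),(rect((.6389,.2866),1.6,.054,.054,.0348),(0,0,255))]
show('side',it,(160,260,330,400),4.5,'pics/g5.png')
show('top',it,(150,120,250,200),8,'pics/g6.png')"
```

```text
(no output)
```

View pics/g5.png

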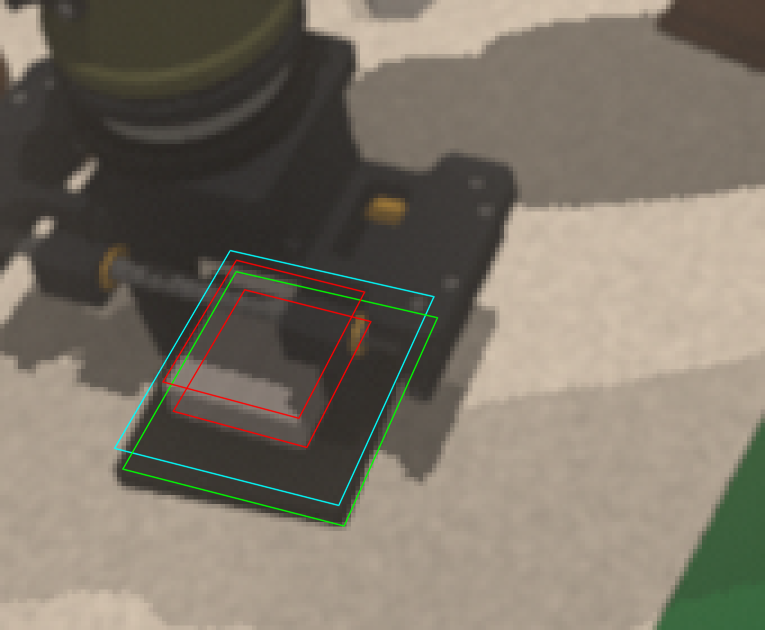

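View pics/g6.png

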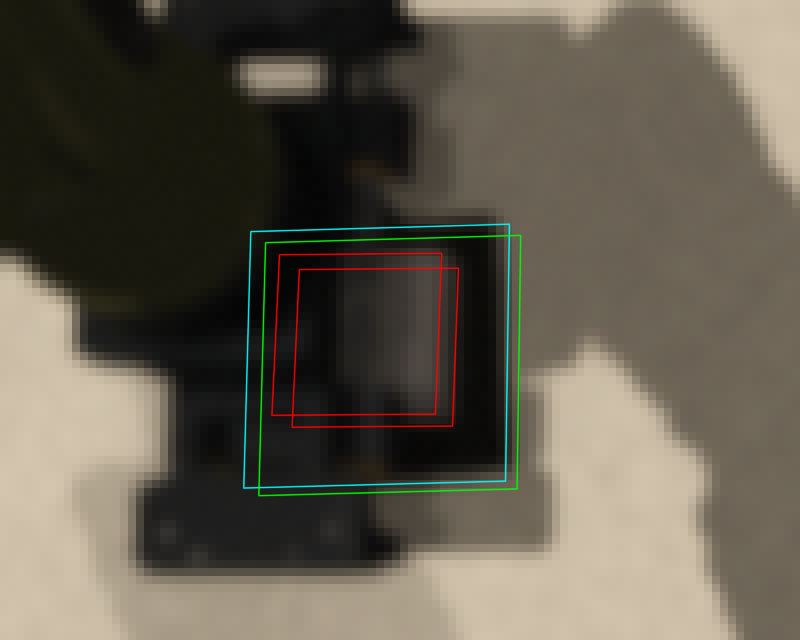

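```bash
python3 - <<'E'
from items import *
im=cv2.imread('pics/top0.png'); g=cv2.cvtColor(im,6).astype(np.uint8)[140:190,170:225]
G8=cv2.resize(g,None,fx=8,fy=8,interpolation=cv2.INTER_CUBIC)
m=(G8<95).astype(np.uint8); n,l,st,c=cv2.connectedComponentsWithStats(m); i=1+np.argmax(st[1:,4])
cs=max(cv2.findContours((l==i).astype(np.uint8),0,2)[0],key=cv2.contourArea)
q=cv2.approxPolyDP(cs,25,True)[:,0]; px=(q+.5)/8-.5+[170,140]
print(px); r=cv2.minAreaRect(cs); print('rect',(np.array(r[0])+.5)/8-.5+[170,140],np.array(r[1])/8,r[2])
for z in(0,.007,.014): print(w('top',[(np.array(r[0])+.5)/8-.5+[170,140]],z), w('top',px,z)[:,:2].tolist())
E
python3 - <<'E'
from draw import *
im=cv2.imread('pics/top0.png')[140:190,170:225]
cv2.imwrite('pics/pad.png',cv2.resize(im,None,fx=10,fy=10,interpolation=cv2.INTER_CUBIC))
E
```

```text
[[211.8125 147.1875]
 [180.0625 149.8125]
 [181.4375 180.3125]
 [213.6875 177.3125]]
rect [196.43881607 163.822855  ] [32.26044464 34.78435898] 84.71599578857422
[[0.64004578 0.29178176 0.        ]] [[0.6874367774952617, 0.25266998315482914], [0.6783069651652802, 0.3399263107462178], [0.5936158732978938, 0.3296586120327357], [0.6038359056703301, 0.24216679309115932]]
[[0.63845565 0.28940653 0.007     ]] [[0.6855047793475839, 0.2505768988176699], [0.6764408276531447, 0.33720377675746116], [0.5923606803411947, 0.3270101471637359], [0.6025069874493009, 0.2401494766611392]]
[[0.63686552 0.28703131 0.014     ]] [[0.6835727811999059, 0.24848381448051068], [0.6745746901410092, 0.33448124276870445], [0.5911054873844956, 0.3243616822947361], [0.6011780692282718, 0.23813216023111897]]
```

View pics/pad.png

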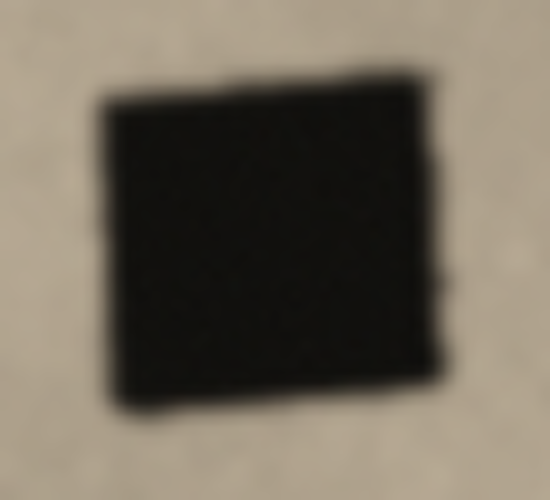

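Emit:
apply_moves --pt "0 -0.2 -0.2" --pt "0.05 -0.2 -0.2" --pt "0.12 -0.2 -0.2" --pt "0.18 -0.2 -0.2" --pt "0.2 -0.2 -0.2" --pt "0.2 -0.2 -0.2" --pt "0.2 -0.2 -0.2" --pt "0.2 -0.2 -0.2" --pt "0.2 -0.2 -0.2" --pt "0.2 -0.2 -0.2" --yaw '[0,0,0,0,0,0,0,0,0,0]' --gripper '[55,55,55,55,55,55,66,72,80,90]'

```text
clock: 14.93
tool_pos: [0.6374, 0.2885, 0.0314]
eef_rot: [0.494, 0.503, -0.491, 0.511]
contact_force: [0.8, 0.9, 1.1]
opening: 0.848
```

Emit:
apply_moves --pt "0 0 0" --pt "-0.3 0 0" --pt "-1 0 0" --pt "-3 0 0" --pt "-6 0 0" --pt "-9 0 0" --pt "-11 0 0" --yaw '[0,0,0,0,0,0,0]' --gripper '[100,100,100,100,100,100,100]'

```text
clock: 15.52
tool_pos: [0.6374, 0.2895, 0.145]
eef_rot: [0.496, 0.503, -0.49, 0.512]
contact_force: [0.9, 0.6, 0.5]
opening: 0.999
```

```bash
python3 go.py .389 .2455 .040 -.116; python3 -c "
from items import *
show('side',[],(160,260,330,400),4.5,'pics/g7.png')"
```

```text
pos [0.64 0.29 0.14] jaw 0.028 | delta [ 10.14 -25.1    3.65] yaw 0.144 | open 0.999 t 15.52 q7 -0.41 F [0.95 0.55 0.54] tilt -0.9999
```

View pics/g7.png

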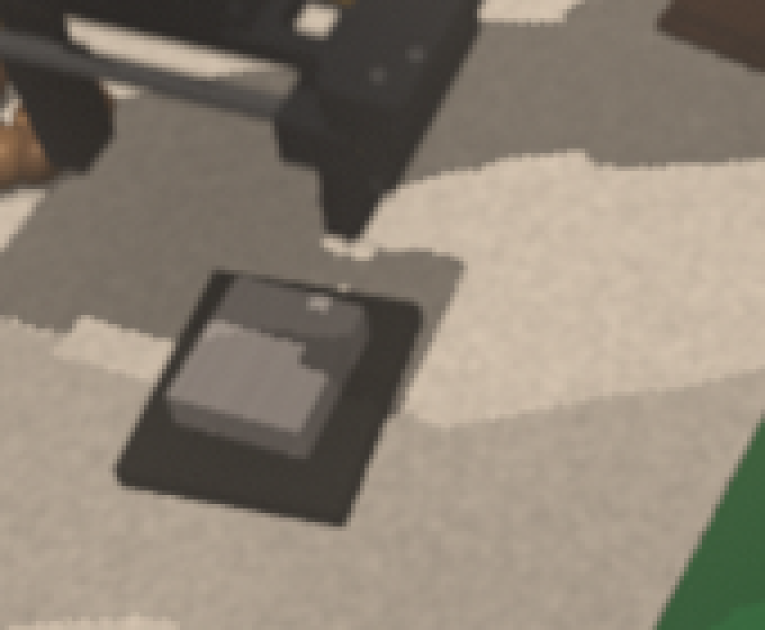

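The block sits in the middle of the pad to within about 2 mm: its base centre is near (273,382) and the pad centre near (275,387). Next is the caul.

```bash
python3 -c "
from items import *
a=1.455
stack=[(rect((.3885,.2465),a,.06,.15,.024),(255,0,255)),(rect((.389,.2455),a,.056,.106,.042),(255,255,0))]
show('top',stack,(160,215,260,300),8,'pics/s4.png')"
```

```text
(no output)
```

View pics/s4.png

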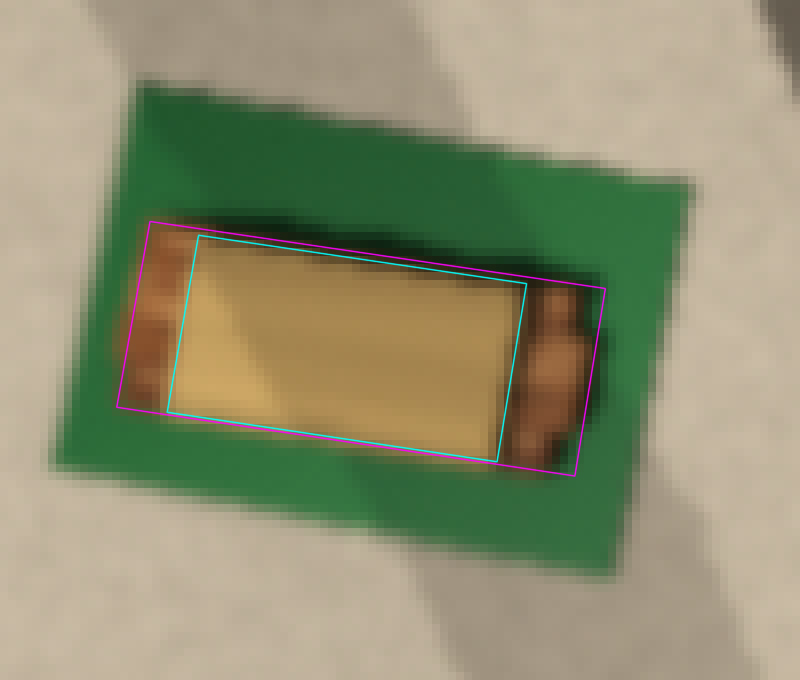

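Emit:
apply_moves --pt "0 -3 0.4" --pt "0 -7 1" --pt "0 -11 1.6" --pt "0 -15 2.2" --pt "0 -19 2.8" --pt "0 -22.5 3.3" --pt "0 -24.5 3.6" --pt "0 -25.1 3.65" --pt "3 -25.1 3.65" --pt "5 -25.1 3.65" --yaw '[0.03,0.07,0.11,0.14,0.144,0.144,0.144,0.144,0.144,0.144]' --gripper '[100,100,100,100,100,100,100,100,100,100]'

```text
clock: 16.45
tool_pos: [0.3913, 0.2475, 0.0912]
eef_rot: [0.534, 0.465, -0.522, 0.475]
contact_force: [0.3, -0.3, 0.5]
opening: 0.999
```

```bash
python3 go.py .3885 .2458 .0405 -.116
```

```text
pos [0.39 0.25 0.09] jaw -0.115 | delta [ 5.07 -0.37  0.22] yaw 0.001 | open 0.999 t 16.45 q7 -0.61 F [ 0.35 -0.25  0.45] tilt -0.9998
```

Emit:
apply_moves --pt "1 -0.37 0.22" --pt "2.5 -0.37 0.22" --pt "4 -0.37 0.22" --pt "4.6 -0.37 0.22" --pt "4.9 -0.37 0.22" --pt "5.0 -0.37 0.22" --yaw '[0,0,0,0,0,0]' --gripper '[100,100,100,100,100,100]'

```text
clock: 16.95
tool_pos: [0.3924, 0.2479, 0.0427]
eef_rot: [0.533, 0.466, -0.524, 0.475]
contact_force: [1.1, -0.6, 0.2]
opening: 1.002
```

```bash
python3 go.py .3885 .2458 .0405 -.116; python3 -c "
from draw import *
p,A,s=axes();print(p,A)
show('side',[],(270,290,440,400),4.5,'pics/i.png')"
```

```text
pos [0.39 0.25 0.04] jaw -0.116 | delta [ 0.22 -0.37  0.25] yaw 0.0 | open 1.002 t 16.95 q7 -0.13 F [ 1.09 -0.61  0.17] tilt -0.9998
[0.39243739 0.2478798  0.04273735] [[ 1.83040566e-02  9.93150728e-01 -1.15397546e-01]
 [-1.49633721e-03 -1.15389543e-01 -9.93319191e-01]
 [-9.99831347e-01  1.83544444e-02 -6.26008334e-04]]
```

View pics/i.png

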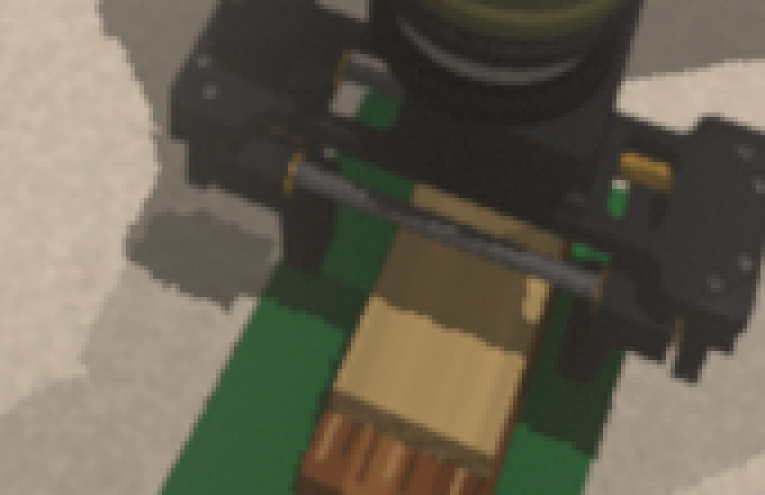

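```bash
python3 -c "
from h import *
s=get_state();print(s['q'].round(3),s['qd'].round(3))"
```

```text
[-0.702  0.898  0.05   2.197 -0.672  0.043 -0.115] [ 0.002 -0.014 -0.01   0.01   0.475  0.001 -0.516]
```

The wrist (q6) is at its lower limit this close in and this low, so I'll back up. I'll grip the caul about 25 mm off centre, further from the base.

Emit:
apply_moves --pt "-1 0 0" --pt "-2 0 -0.5" --pt "-3 0 -1" --pt "-3.5 0 -2" --pt "-3.5 0 -2.3" --pt "-3.5 0 -2.3" --yaw '[0,0,0,0,0,0]' --gripper '[100,100,100,100,100,100]'

```text
clock: 17.5
tool_pos: [0.3952, 0.272, 0.0779]
eef_rot: [0.533, 0.466, -0.523, 0.475]
contact_force: [-1.3, 0.4, 0.6]
opening: 1.001
```

```bash
sed -i '$a print("q",s["q"].round(3),"toolx",A[:,0].round(4))' go.py; python3 go.py .3914 .2706 .0405 -.116
```

```text
pos [0.4  0.27 0.08] jaw -0.115 | delta [ 3.73 -0.43  0.19] yaw 0.001 | open 1.001 t 17.5 q7 -0.17 F [-1.25  0.39  0.63] tilt -0.9998
q [-0.81  0.84  0.17  2.15 -0.65  0.18 -0.17] toolx [ 0.02 -0.   -1.  ]
```

Emit:
apply_moves --pt "0.8 -0.43 0.2" --pt "1.8 -0.43 0.2" --pt "2.7 -0.43 0.2" --pt "3.3 -0.43 0.2" --pt "3.6 -0.43 0.2" --pt "3.7 -0.43 0.2" --pt "3.7 -0.43 0.2" --yaw '[0,0,0,0,0,0,0]' --gripper '[100,100,100,100,100,100,100]'

```text
clock: 18.08
tool_pos: [0.3914, 0.2702, 0.0405]
eef_rot: [0.533, 0.466, -0.523, 0.475]
contact_force: [-0.1, 0.1, -0.2]
opening: 1.003
```

```bash
python3 go.py .3914 .2706 .0405 -.116; python3 -c "
from draw import *
show('side',[],(270,290,440,400),4.5,'pics/j.png')"
```

```text
pos [0.39 0.27 0.04] jaw -0.115 | delta [-0.   -0.01 -0.04] yaw 0.001 | open 1.003 t 18.08 q7 -0.15 F [-0.11  0.14 -0.19] tilt -0.9998
q [-0.76  0.91  0.08  2.17 -0.68  0.07 -0.14] toolx [ 0.02 -0.   -1.  ]
```

View pics/j.png

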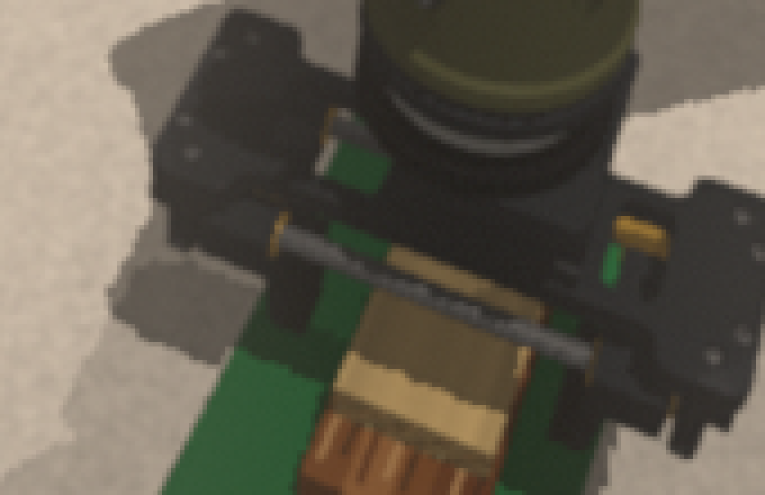

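Emit:
apply_moves --pt "0 0 -0.04" --pt "0 0 -0.04" --pt "0 0 -0.04" --pt "0 0 -0.04" --pt "0 0 -0.04" --pt "0 0 -0.04" --pt "0 0 -0.04" --pt "0 0 -0.04" --pt "0 0 -0.04" --yaw '[0,0,0,0,0,0,0,0,0]' --gripper '[85,70,60,55,55,55,55,55,55]' --force 20

```text
clock: 18.88
tool_pos: [0.3915, 0.2708, 0.0409]
eef_rot: [0.533, 0.466, -0.523, 0.475]
contact_force: [-0.7, 1.7, 2.6]
opening: 0.634
```

Emit:
apply_moves --pt "-0.3 0 0" --pt "-0.8 0 0" --pt "-1.5 0 0" --pt "-2.5 0 0" --pt "-3.5 0 0" --pt "-5 0 0" --pt "-6.5 0 0" --pt "-8 0 0" --pt "-8.5 0 0" --pt "-8.5 0 0" --yaw '[0,0,0,0,0,0,0,0,0,0]' --gripper '[55,55,55,55,55,55,55,55,55,55]'

```text
clock: 19.72
tool_pos: [0.3903, 0.2713, 0.1272]
eef_rot: [0.534, 0.466, -0.522, 0.475]
contact_force: [0.4, -0.5, -1.2]
opening: 0.636
```

```bash
python3 go.py .4284 -.2945 .0405 -.236; python3 -c "
from draw import *
show('side',[],(250,200,450,400),3.5,'pics/k.png')"
```

```text
pos [0.39 0.27 0.13] jaw -0.115 | delta [ 8.69 10.06 55.81] yaw 0.121 | open 0.636 t 19.72 q7 -0.19 F [ 0.36 -0.52 -1.22] tilt -0.9998
q [-0.89  0.75  0.28  2.15 -0.63  0.3  -0.19] toolx [ 0.02  0.   -1.  ]
```

View pics/k.png

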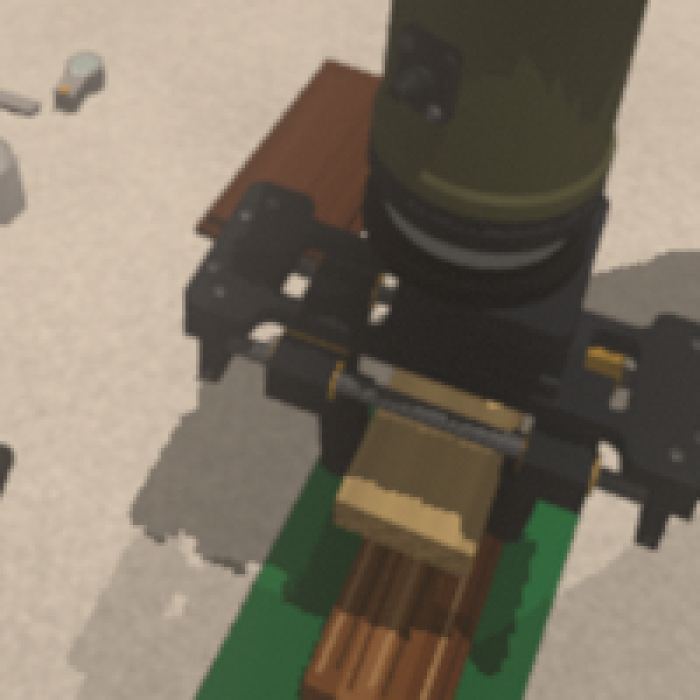

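```bash
python3 go.py .47 0 .127 -.236;python3 go.py .4342 -.2702 .127 -.236
```

```text
pos [0.39 0.27 0.13] jaw -0.115 | delta [ 0.09 11.05 26.02] yaw 0.121 | open 0.636 t 19.77 q7 -0.19 F [-0.49 -0.04 -0.92] tilt -0.9998
q [-0.88  0.75  0.28  2.15 -0.63  0.3  -0.19] toolx [ 0.02  0.   -1.  ]
pos [0.39 0.27 0.13] jaw -0.115 | delta [ 0.01 10.58 53.28] yaw 0.121 | open 0.636 t 19.77 q7 -0.19 F [-0.49 -0.04 -0.92] tilt -0.9998
q [-0.88  0.75  0.28  2.15 -0.63  0.3  -0.19] toolx [ 0.02  0.   -1.  ]
```

Emit:
apply_moves --pt "0 1 1.5" --pt "0 2.5 4" --pt "0 4 7" --pt "0 5.5 10" --pt "0 7 13" --pt "0 8.5 16" --pt "0 9.5 19" --pt "0 10.5 22" --pt "0 11 24.5" --pt "0 11 26" --yaw '[0.01,0.03,0.05,0.07,0.09,0.11,0.12,0.12,0.12,0.12]' --gripper '[55,55,55,55,55,55,55,55,55,55]'

```text
clock: 20.6
tool_pos: [0.47, -0.0036, 0.1272]
eef_rot: [0.562, 0.432, -0.55, 0.442]
contact_force: [0.8, 0.4, -1.6]
opening: 0.632
```

```bash
python3 go.py .4342 -.2702 .127 -.236
```

```text
pos [ 0.47 -0.    0.13] jaw -0.239 | delta [-0.01  2.83 26.75] yaw -0.003 | open 0.632 t 20.6 q7 0.17 F [ 0.77  0.36 -1.6 ] tilt -0.9998
q [-0.21  0.73  0.19  2.16 -0.49  0.27  0.17] toolx [ 0.02 -0.   -1.  ]
```

Emit:
apply_moves --pt "0 0.2 1.5" --pt "0 0.4 4" --pt "0 0.7 7" --pt "0 1 10" --pt "0 1.4 13" --pt "0 1.8 16.5" --pt "0 2.2 20" --pt "0 2.5 23" --pt "0 2.7 25.5" --pt "0 2.83 26.75" --yaw '[0,0,0,0,0,0,0,0,0,0]' --gripper '[55,55,55,55,55,55,55,55,55,55]'

```text
clock: 21.43
tool_pos: [0.4326, -0.2742, 0.1262]
eef_rot: [0.562, 0.43, -0.552, 0.441]
contact_force: [-0.3, -0.7, -1.5]
opening: 0.634
```

```bash
python3 go.py .4342 -.2702 .0295 -.236;  python3 -c "
from items import *
show('side',places,(320,130,450,230),6,'pics/l.png')
show('top',places,(370,200,470,290),7,'pics/l2.png')"
```

```text
pos [ 0.43 -0.27  0.13] jaw -0.244 | delta [ 9.67 -0.14 -0.41] yaw -0.008 | open 0.634 t 21.43 q7 0.53 F [-0.26 -0.7  -1.55] tilt -0.9998
q [ 0.4   0.75  0.14  2.04 -0.3   0.35  0.53] toolx [ 0.02 -0.   -1.  ]
```

View pics/l.png

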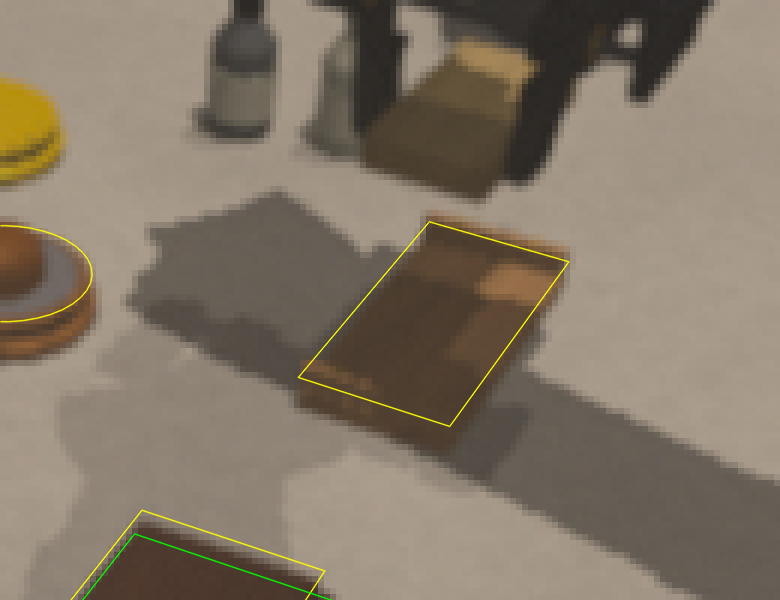

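View pics/l2.png

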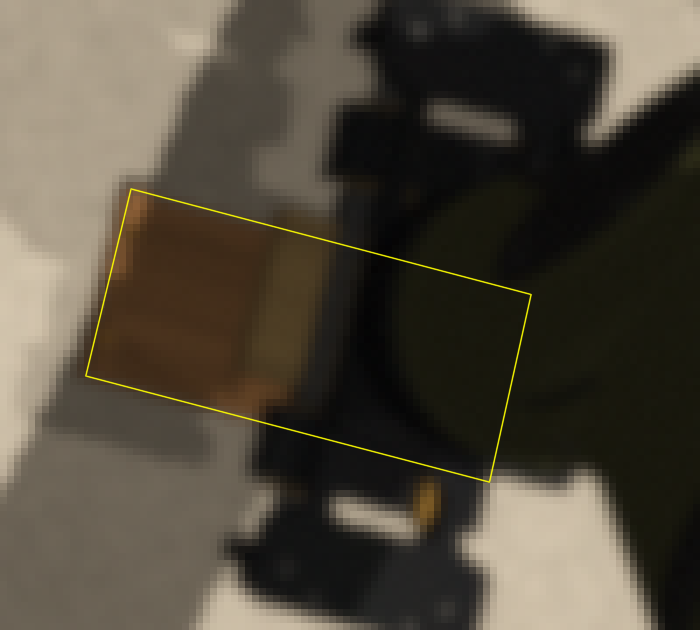

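Emit:
apply_moves --pt "1 -0.14 -0.4" --pt "3 -0.14 -0.4" --pt "5 -0.14 -0.4" --pt "6.5 -0.14 -0.4" --pt "7.7 -0.14 -0.4" --pt "8.5 -0.14 -0.4" --pt "9 -0.14 -0.4" --pt "9.3 -0.14 -0.4" --pt "9.5 -0.14 -0.4" --pt "9.55 -0.14 -0.4" --yaw '[-0.008,-0.008,-0.008,-0.008,-0.008,-0.008,-0.008,-0.008,-0.008,-0.008]' --gripper '[55,55,55,55,55,55,55,55,55,55]'

```text
clock: 22.37
tool_pos: [0.4351, -0.2684, 0.031]
eef_rot: [0.561, 0.432, -0.55, 0.443]
contact_force: [0.6, -0.0, -0.8]
opening: 0.637
```

```bash
python3 go.py .4342 -.2702 .0288 -.236;  python3 -c "
from items import *
c=(.4284,-.2945)
it=[(rect(c,1.335,.056,.106,.031),(0,0,255))]
show('side',it,(320,130,450,230),6,'pics/m.png')"
```

```text
pos [ 0.44 -0.27  0.03] jaw -0.235 | delta [ 0.22 -0.05  0.2 ] yaw 0.001 | open 0.637 t 22.37 q7 0.55 F [ 0.64 -0.01 -0.84] tilt -0.9998
q [ 0.44  0.93  0.04  2.06 -0.32  0.13  0.55] toolx [ 0.02 -0.   -1.  ]
```

View pics/m.png

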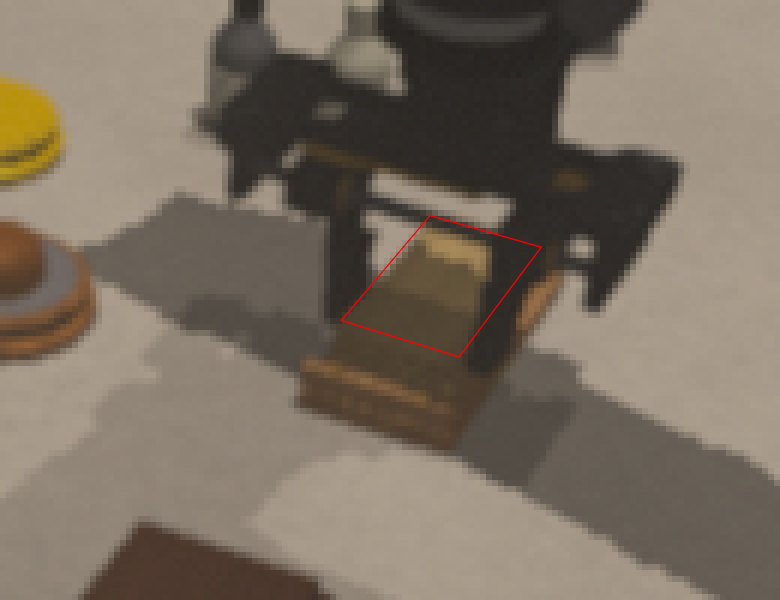

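```bash
python3 -c "
from items import *
im=snapshot('side')[160:215,365:420]
im=cv2.resize(im,None,fx=12,fy=12,interpolation=3).astype(float)
im=np.clip((im/255)**.5*255*1.1,0,255).astype(np.uint8)
cv2.imwrite('pics/m2.png',im[:,:,::-1])"
```

```text
(no output)
```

View pics/m2.png

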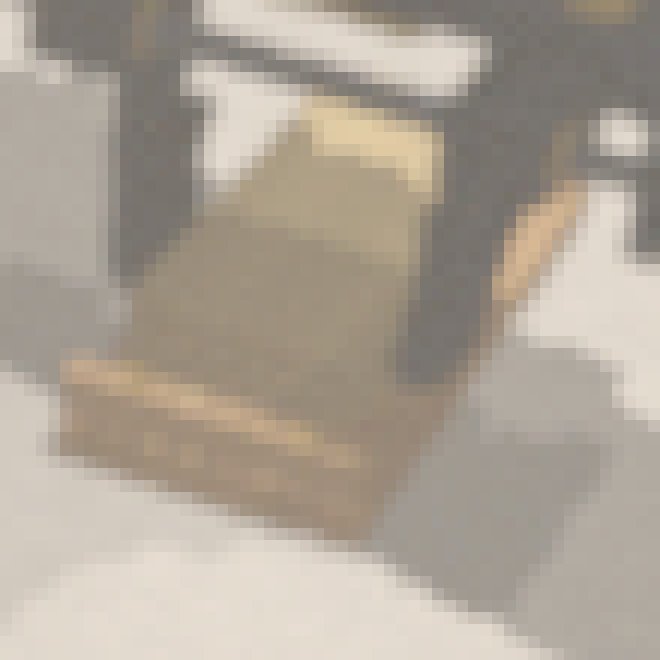

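```bash
cat > gam.py <<'E'
from items import *
def showg(cam,it,box,s,fn,g=.6):
    show(cam,it,box,s,fn)
E
python3 -c "
from items import *
c=(.4284,-.2945);a=1.335
u=np.array([np.cos(a),np.sin(a)])
e1=np.array(c)+u*.074; e2=np.array(c)-u*.074
it=[(rect(c,a,.072,.156,0),(0,255,0)),(rect(e1,a,.072,.008,.024),(0,255,0)),(rect(e2,a,.072,.008,.024),(0,255,0)),(rect((.4293,-.2927),a,.056,.106,.033),(0,0,255)),(rect((.4293,-.2927),a,.056,.106,.015),(255,0,255))]
show('side',it,(365,155,425,215),11,'pics/m3.png')
o=cv2.imread('pics/m3.png');cv2.imwrite('pics/m3.png',(255*(o/255.)**.6).astype(np.uint8))"
```

```text
(no output)
```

View pics/m3.png

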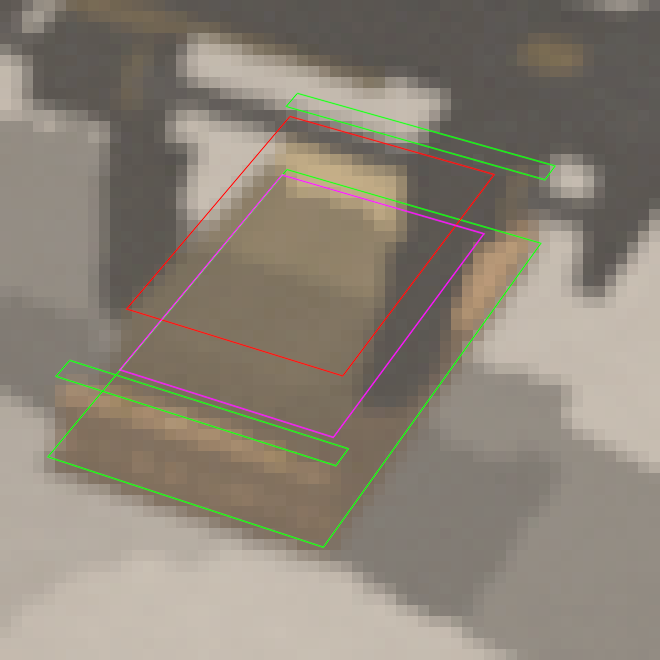

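Emit:
apply_moves --pt "0 -0.05 0.2" --pt "0 -0.05 0.45" --pt "0.05 -0.05 0.45" --pt "0.1 -0.05 0.45" --pt "0.15 -0.05 0.45" --pt "0.2 -0.05 0.45" --pt "0.22 -0.05 0.45" --pt "0.22 -0.05 0.45" --yaw '[0,0,0,0,0,0,0,0]' --gripper '[55,55,55,55,55,55,55,55]'

```text
clock: 23.18
tool_pos: [0.4336, -0.2727, 0.029]
eef_rot: [0.561, 0.432, -0.55, 0.443]
contact_force: [-0.3, 0.2, -1.5]
opening: 0.635
```

```bash
python3 go.py .4332 -.2727 .0288 -.236
```

```text
pos [ 0.43 -0.27  0.03] jaw -0.236 | delta [ 0.02 -0.04  0.01] yaw 0.0 | open 0.635 t 23.18 q7 0.56 F [-0.35  0.2  -1.5 ] tilt -0.9998
q [ 0.45  0.94  0.04  2.06 -0.32  0.13  0.56] toolx [ 0.02 -0.   -1.  ]
```

Emit:
apply_moves --pt "0.04 0 0" --pt "0.08 0 0" --pt "0.08 0 0" --pt "0.08 0 0" --pt "0.08 0 0" --pt "0.08 0 0" --pt "0.08 0 0" --pt "0.08 0 0" --pt "0.08 0 0" --pt "0.08 0 0" --yaw '[0,0,0,0,0,0,0,0,0,0]' --gripper '[55,55,66,70,75,80,85,85,85,85]'

```text
clock: 24.02
tool_pos: [0.4336, -0.2728, 0.0282]
eef_rot: [0.561, 0.432, -0.55, 0.443]
contact_force: [1.3, 0.5, 1.1]
opening: 0.848
```

Emit:
apply_moves --pt "-0.3 0 0" --pt "-1 0 0" --pt "-3 0 0" --pt "-6 0 0" --pt "-9 0 0" --pt "-11 0 0" --yaw '[0,0,0,0,0,0]' --gripper '[90,100,100,100,100,100]'

```text
clock: 24.52
tool_pos: [0.4315, -0.2727, 0.1409]
eef_rot: [0.561, 0.431, -0.55, 0.444]
contact_force: [-0.2, -0.3, -0.6]
opening: 1.001
```

```bash
python3 go.py .4332 -.2727 .0288 -.236;  python3 -c "
from items import *
c=(.4284,-.2945);a=1.335
it=[(rect(c,a,.056,.106,.030),(0,0,255))]
show('side',it,(345,140,445,220),8,'pics/n.png')
show('top',it,(370,200,470,290),7,'pics/n2.png')"
```

```text
pos [ 0.43 -0.27  0.14] jaw -0.236 | delta [11.21 -0.1  -0.02] yaw 0.0 | open 1.001 t 24.52 q7 0.53 F [-0.2  -0.31 -0.61] tilt -0.9997
q [ 0.39  0.72  0.15  2.04 -0.29  0.38  0.53] toolx [ 0.02 -0.   -1.  ]
```

View pics/n.png

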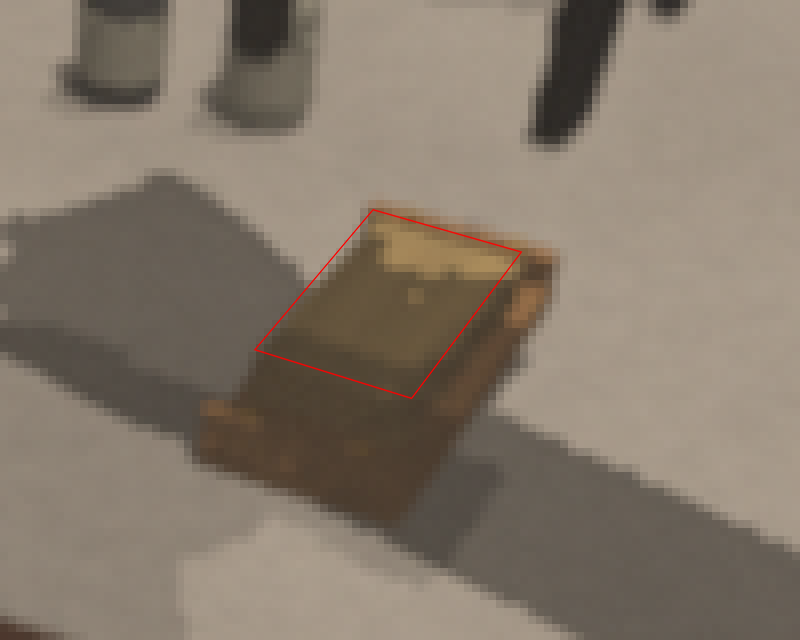

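View pics/n2.png

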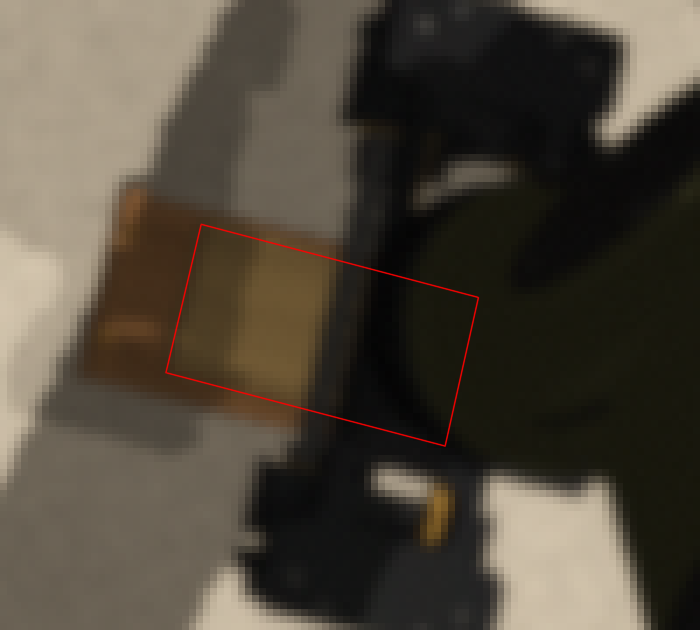

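```bash
python3 go.py .47 0 .14 -.116; python3 go.py .3931 .2862 .022 -.116
```

```text
pos [ 0.43 -0.27  0.14] jaw -0.236 | delta [  0.1   -2.76 -27.47] yaw -0.12 | open 0.998 t 24.62 q7 0.53 F [ 0.01  0.67 -0.36] tilt -0.9996
q [ 0.39  0.72  0.15  2.04 -0.29  0.37  0.53] toolx [ 0.03 -0.01 -1.  ]
pos [ 0.43 -0.27  0.14] jaw -0.236 | delta [ 11.51 -17.25 -53.49] yaw -0.12 | open 0.998 t 24.62 q7 0.53 F [ 0.01  0.67 -0.36] tilt -0.9996
q [ 0.39  0.72  0.15  2.04 -0.29  0.37  0.53] toolx [ 0.03 -0.01 -1.  ]
```

Emit:
apply_moves --pt "0 -0.3 -3.5" --pt "0 -0.6 -7" --pt "0 -0.9 -10.5" --pt "0 -1.2 -14" --pt "0 -1.5 -18" --pt "0 -1.9 -21.5" --pt "0 -2.3 -25" --pt "0 -2.9 -28.5" --pt "0 -4 -32" --pt "0 -5.5 -35" --yaw '[-0.01,-0.02,-0.03,-0.05,-0.06,-0.08,-0.1,-0.11,-0.12,-0.12]' --gripper '[100,100,100,100,100,100,100,100,100,100]'

```text
clock: 25.45
tool_pos: [0.4616, 0.0822, 0.1398]
eef_rot: [0.534, 0.463, -0.522, 0.479]
contact_force: [0.7, 0.4, 0.9]
opening: 1.001
```

```bash
python3 go.py .3931 .2862 .08 -.116;  python3 -c "
from items import *
c=(.4284,-.2945);a=1.335
it=[(rect(c,a,.056,.106,.030),(0,0,255)),(rect(c,a,.072,.156,.012),(0,255,0))]
show('top',it,(370,200,470,290),7,'pics/o2.png')"
```

```text
pos [0.46 0.08 0.14] jaw -0.114 | delta [  5.67  -9.29 -19.5 ] yaw 0.002 | open 1.001 t 25.45 q7 0.09 F [0.71 0.44 0.89] tilt -0.9996
q [-0.42  0.71  0.22  2.17 -0.48  0.29  0.09] toolx [ 0.03 -0.01 -1.  ]
```

View pics/o2.png

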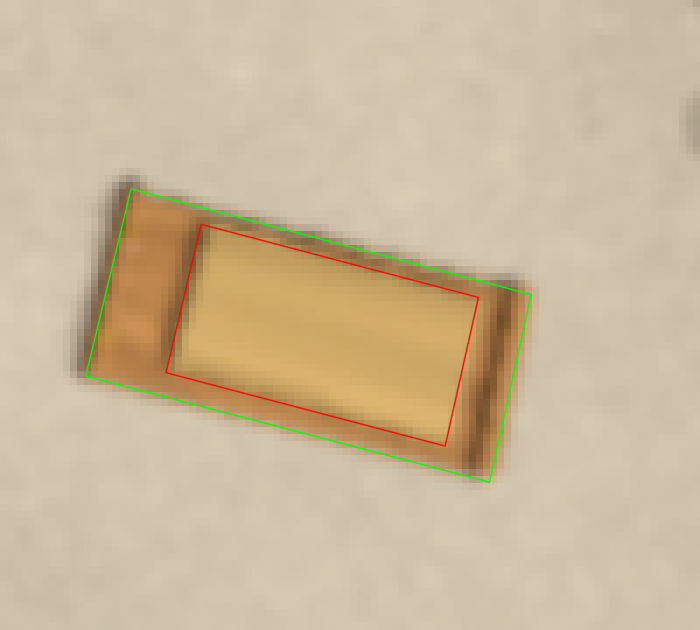

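```bash
python3 -c "
from items import *
c=np.array((.4284,-.2945));a=1.335
u=np.array([np.cos(a),np.sin(a)])
it=[(rect(c,a,.056,.106,.030),(0,0,255)),(rect(c,a,.072,.156,.0),(0,255,0)),(rect(c,a,.072,.14,.012),(255,0,0)),(rect(c+u*.074,a,.072,.008,.024),(255,255,0)),(rect(c-u*.074,a,.072,.008,.024),(255,255,0))]
show('top',it,(375,210,455,280),10,'pics/o3.png')"
```

```text
(no output)
```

View pics/o3.png

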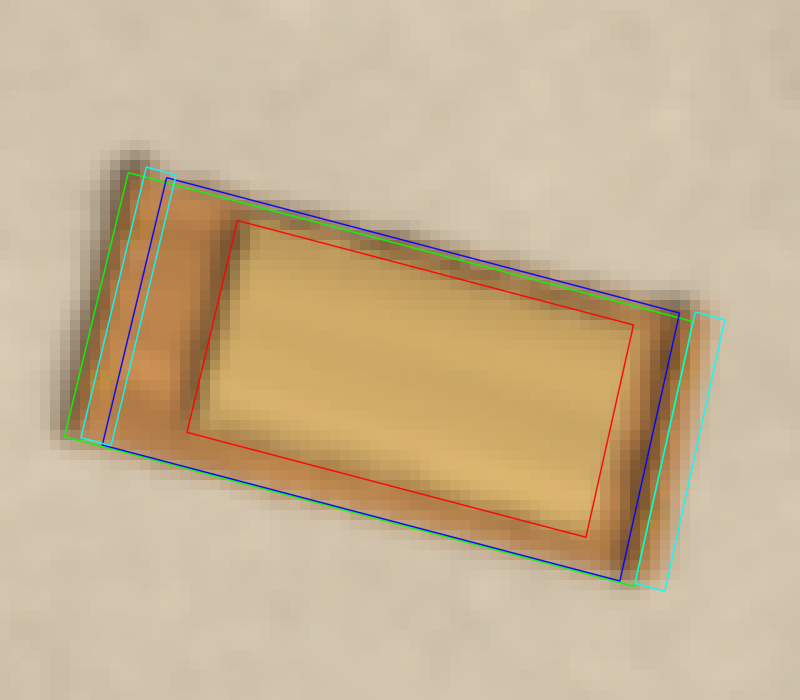

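The caul lies midway between the lips, within about 4 mm. Next I'll check the slab.

```bash
python3 -c "
from items import *
a=1.455
it=[(rect((.3885,.2465),a,.06,.15,.024),(255,0,255))]
show('top',it,(160,215,260,300),8,'pics/s5.png')"
```

```text
(no output)
```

View pics/s5.png

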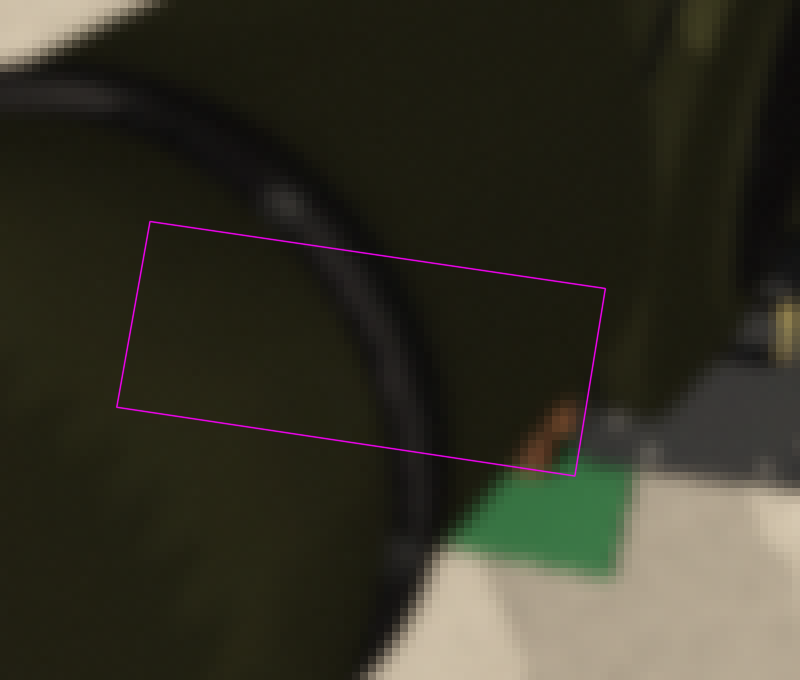

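Emit:
apply_moves --pt "0 -1.5 -3.2" --pt "0 -3.3 -7" --pt "0 -5.1 -10.7" --pt "0 -6.9 -14.5" --pt "0 -8.5 -17.8" --pt "0.5 -9.2 -19.3" --pt "2 -9.3 -19.5" --pt "4 -9.3 -19.5" --pt "5.3 -9.3 -19.5" --pt "5.7 -9.3 -19.5" --yaw '[0,0,0,0,0,0,0,0,0,0]' --gripper '[100,100,100,100,100,100,100,100,100,100]'

```text
clock: 26.43
tool_pos: [0.39, 0.2848, 0.0781]
eef_rot: [0.531, 0.464, -0.523, 0.479]
contact_force: [-0.1, -0.0, 0.9]
opening: 1.004
```

```bash
python3 go.py .3931 .2867 .0225 -.116;  python3 -c "
from items import *
a=1.455
it=[(rect((.3885,.247),a,.06,.15,.024),(255,0,255))]
show('side',it,(260,260,440,400),4.4,'pics/q.png')"
```

```text
pos [0.39 0.28 0.08] jaw -0.111 | delta [ 5.57  0.15 -0.25] yaw 0.005 | open 1.004 t 26.43 q7 -0.19 F [-0.07 -0.01  0.86] tilt -0.9997
q [-0.85  0.84  0.19  2.14 -0.66  0.2  -0.19] toolx [ 0.02 -0.01 -1.  ]
```

View pics/q.png

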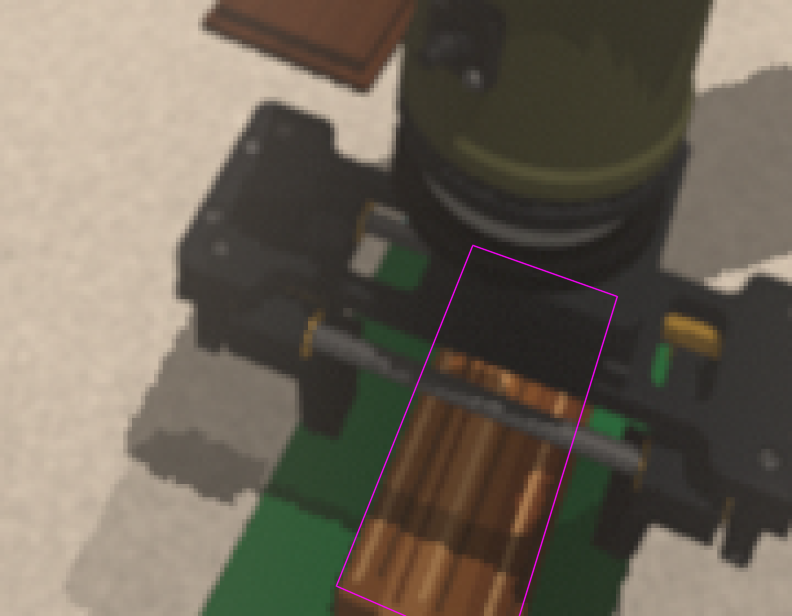

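Emit:
apply_moves --pt "1 0.15 -0.25" --pt "2.2 0.15 -0.25" --pt "3.4 0.15 -0.25" --pt "4.3 0.15 -0.25" --pt "5 0.15 -0.25" --pt "5.4 0.15 -0.25" --pt "5.55 0.15 -0.25" --pt "5.55 0.15 -0.25" --yaw '[0.005,0.005,0.005,0.005,0.005,0.005,0.005,0.005]' --gripper '[100,100,100,100,100,100,100,100]'

```text
clock: 27.15
tool_pos: [0.3932, 0.2866, 0.0228]
eef_rot: [0.533, 0.463, -0.524, 0.477]
contact_force: [0.3, 0.3, 0.0]
opening: 1.001
```

```bash
python3 go.py .3931 .2867 .0225 -.116
```

```text
pos [0.39 0.29 0.02] jaw -0.116 | delta [ 0.03 -0.01 -0.01] yaw -0.0 | open 1.001 t 27.15 q7 -0.16 F [0.26 0.34 0.02] tilt -0.9997
q [-0.79  0.95  0.08  2.13 -0.7   0.07 -0.16] toolx [ 0.02 -0.01 -1.  ]
```

Emit:
apply_moves --pt "0 0 0" --pt "0 0 0" --pt "0 0 0" --pt "0 0 0" --pt "0 0 0" --pt "0 0 0" --pt "0 0 0" --pt "0 0 0" --pt "0 0 0" --yaw '[0,0,0,0,0,0,0,0,0]' --gripper '[85,75,65,60,60,60,60,60,60]' --force 55

```text
clock: 27.9
tool_pos: [0.3927, 0.2868, 0.023]
eef_rot: [0.532, 0.463, -0.524, 0.477]
contact_force: [-2.7, 0.5, 5.9]
opening: 0.675
```

Emit:
apply_moves --pt "-0.2 0 0" --pt "-0.4 0 0" --pt "-0.8 0 0" --pt "-1.2 0 0" --pt "-1.6 0 0" --pt "-2 0 0" --pt "-2.4 0 0" --pt "-2.4 0 0" --yaw '[0,0,0,0,0,0,0,0]' --gripper '[60,60,60,60,60,60,60,60]'

```text
clock: 28.57
tool_pos: [0.3924, 0.2872, 0.0478]
eef_rot: [0.533, 0.463, -0.523, 0.477]
contact_force: [-0.2, 0.6, -3.9]
opening: 0.678
```

```bash
python3 go.py .501 -.0154 .08 -.2;  python3 -c "
from items import *
show('side',[],(260,250,440,400),4.2,'pics/r.png')"
```

```text
pos [0.39 0.29 0.05] jaw -0.116 | delta [-2.77 14.36 28.81] yaw 0.084 | open 0.678 t 28.57 q7 -0.16 F [-0.2   0.62 -3.9 ] tilt -0.9997
q [-0.82  0.9   0.13  2.13 -0.69  0.13 -0.17] toolx [ 0.02 -0.01 -1.  ]
```

View pics/r.png

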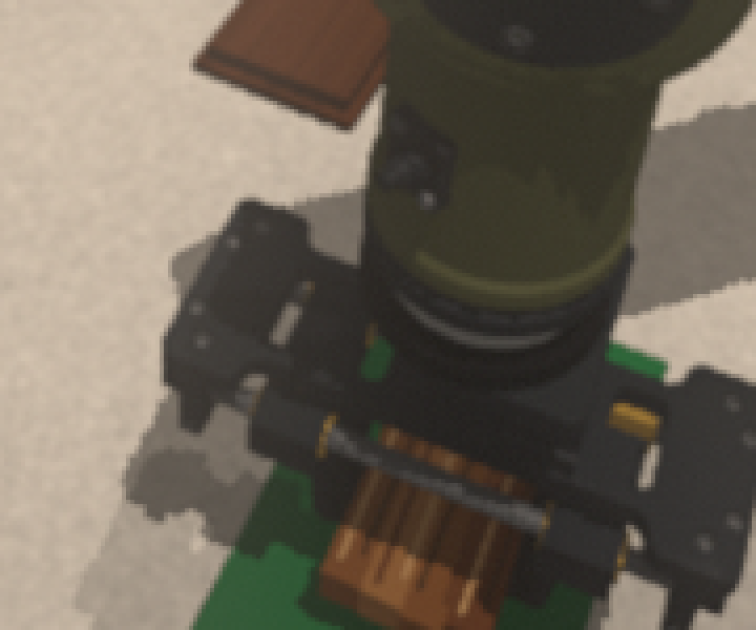

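```bash
python3 go.py .5089 .0238 .11 -.199
```

```text
pos [0.39 0.29 0.05] jaw -0.116 | delta [-5.81 14.76 24.84] yaw 0.083 | open 0.675 t 28.62 q7 -0.16 F [-0.07 -0.71 -3.75] tilt -0.9997
q [-0.82  0.9   0.13  2.13 -0.69  0.13 -0.17] toolx [ 0.02 -0.01 -1.  ]
```

Emit:
apply_moves --pt "-1 0 0" --pt "-2.5 0.3 0.3" --pt "-4 1.5 2" --pt "-5.5 3.2 4.8" --pt "-5.8 5 7.8" --pt "-5.8 6.8 10.8" --pt "-5.8 8.6 14" --pt "-5.8 10.4 17.2" --pt "-5.8 12 20" --pt "-5.8 13 22" --yaw '[0,0,0.01,0.02,0.04,0.05,0.06,0.07,0.083,0.083]' --gripper '[60,60,60,60,60,60,60,60,60,60]'

```text
clock: 29.45
tool_pos: [0.496, 0.0499, 0.1095]
eef_rot: [0.553, 0.439, -0.543, 0.454]
contact_force: [0.4, -0.2, -3.6]
opening: 0.675
```

```bash
python3 go.py .5089 .0238 .11 -.199;  python3 -c "
from items import *
show('side',[],(250,170,430,320),4.2,'pics/t.png')"
```

```text
pos [0.5  0.05 0.11] jaw -0.203 | delta [0.01 1.8  2.3 ] yaw -0.004 | open 0.675 t 29.45 q7 0.1 F [ 0.44 -0.15 -3.63] tilt -0.9997
q [-0.33  0.79  0.21  2.09 -0.51  0.29  0.1 ] toolx [ 0.02 -0.01 -1.  ]
```

View pics/t.png

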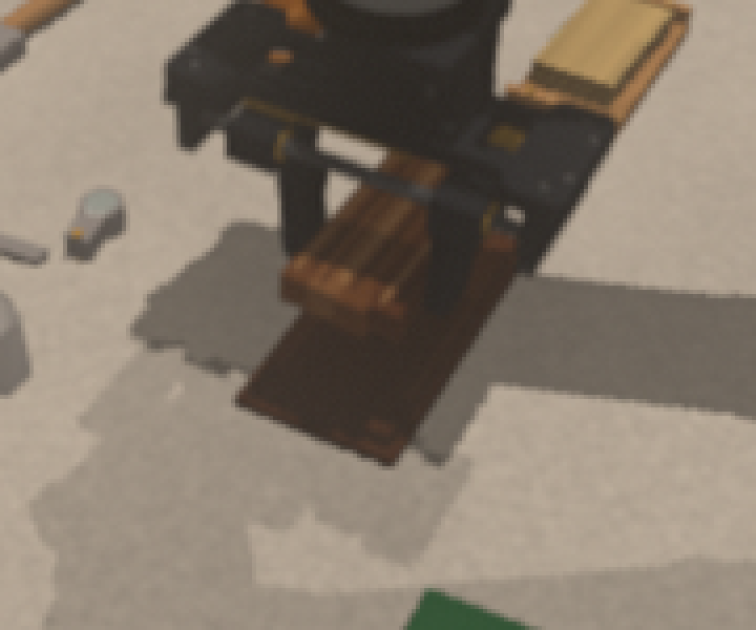

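Emit:
apply_moves --pt "0 0.8 1" --pt "0 1.5 2" --pt "0 1.8 2.3" --pt "1 1.8 2.3" --pt "2.5 1.8 2.3" --pt "4 1.8 2.3" --pt "5.2 1.8 2.3" --pt "6 1.8 2.3" --pt "6.5 1.8 2.3" --pt "6.7 1.8 2.3" --yaw '[0,0,0,0,0,0,0,0,0,0]' --gripper '[60,60,60,60,60,60,60,60,60,60]'

```text
clock: 30.33
tool_pos: [0.5117, 0.0189, 0.0426]
eef_rot: [0.553, 0.436, -0.545, 0.455]
contact_force: [0.7, 0.8, -4.5]
opening: 0.677
```

```bash
python3 go.py .5089 .0238 .0375 -.199;  python3 -c "
from items import *
p,A,s=axes(); c=p+.04*A[:,2]; z0=p[2]-.019
print(c,z0)
a=np.arctan2(A[1,1],A[0,1])+np.pi/2
it=[(rect(c[:2],a,.06,.15,z0+.02),(255,0,255)),(rect((.501,-.0154),1.372,.08,.17,.018),(0,255,255)),(rect((.501,-.0154),1.372,.09,.18,0),(0,255,0))]
show('side',it,(290,190,410,290),6,'pics/u.png')
show('top',it,(250,170,370,260),6,'pics/u2.png')"
```

```text
pos [0.51 0.02 0.04] jaw -0.208 | delta [ 0.5  -0.38 -0.43] yaw -0.009 | open 0.677 t 30.33 q7 0.16 F [ 0.71  0.78 -4.51] tilt -0.9996
q [-0.21  0.91  0.12  2.07 -0.51  0.16  0.16] toolx [ 0.03 -0.01 -1.  ]
[ 0.50340498 -0.02023943  0.04290144] 0.02363778386882834
```

View pics/u.png

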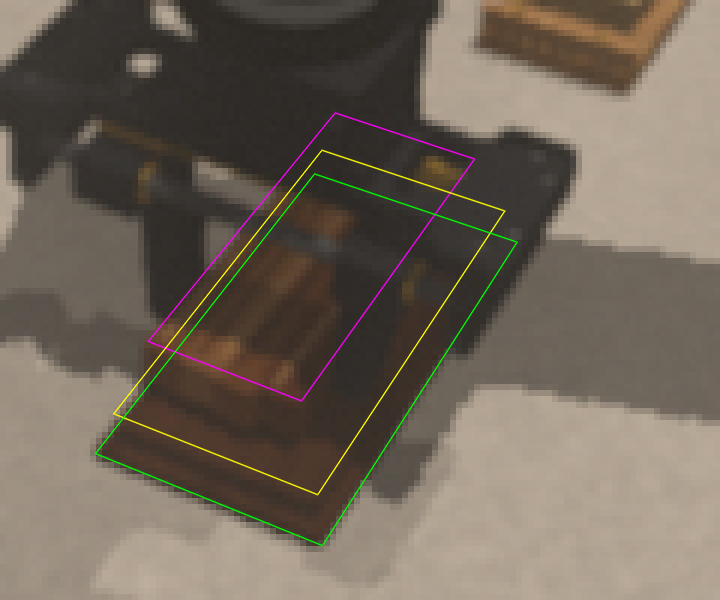

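View pics/u2.png

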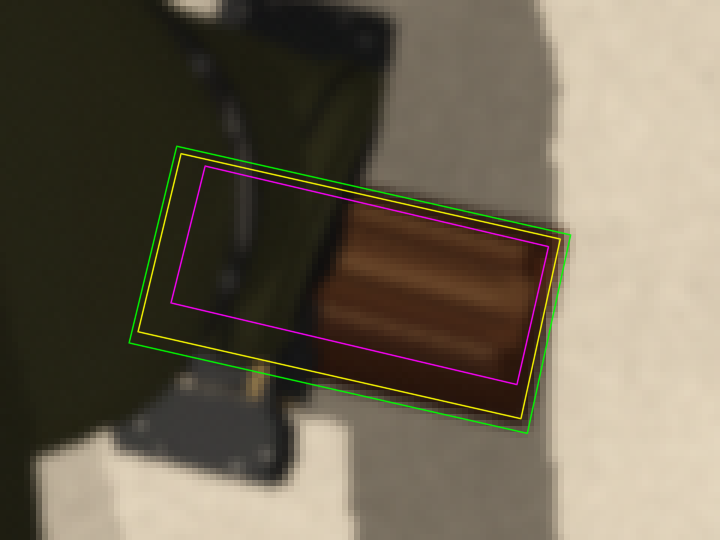

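```bash
python3 -c "
from items import *
im=snapshot('side')[205:285,300:380]
im=cv2.resize(im,None,fx=9,fy=9,interpolation=3).astype(float)
cv2.imwrite('pics/v.png',(255*(im/255)**.5).astype(np.uint8)[:,:,::-1])"
```

```text
(no output)
```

View pics/v.png

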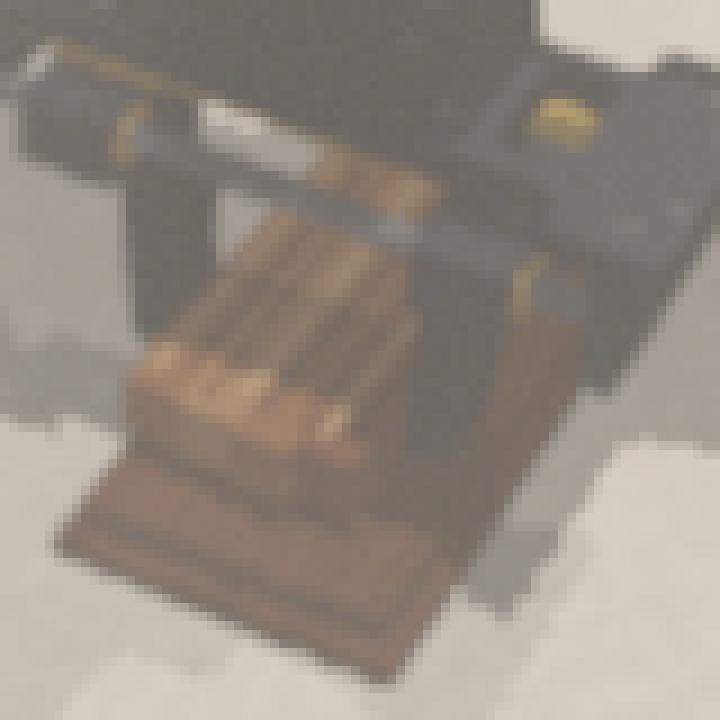

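Emit:
apply_moves --pt "0 -0.25 -0.2" --pt "0 -0.45 -0.43" --pt "0.1 -0.45 -0.43" --pt "0.2 -0.45 -0.43" --pt "0.3 -0.45 -0.43" --pt "0.4 -0.45 -0.43" --pt "0.4 -0.45 -0.43" --yaw '[-0.009,-0.009,-0.009,-0.009,-0.009,-0.009,-0.009]' --gripper '[60,60,60,60,60,60,60]'

```text
clock: 31.07
tool_pos: [0.509, 0.0233, 0.0395]
eef_rot: [0.552, 0.438, -0.543, 0.457]
contact_force: [0.2, -1.3, -3.4]
opening: 0.675
```

```bash
python3 go.py .5085 .0238 .037 -.199
```

```text
pos [0.51 0.02 0.04] jaw -0.2 | delta [ 0.24 -0.07 -0.05] yaw -0.001 | open 0.675 t 31.07 q7 0.17 F [ 0.18 -1.25 -3.38] tilt -0.9995
q [-0.21  0.92  0.11  2.08 -0.52  0.14  0.17] toolx [ 0.03 -0.01 -1.  ]
```

Emit:
apply_moves --pt "0.06 -0.05 -0.05" --pt "0.12 -0.05 -0.05" --pt "0.18 -0.05 -0.05" --pt "0.22 -0.05 -0.05" --pt "0.25 -0.05 -0.05" --pt "0.25 -0.05 -0.05" --yaw '[0,0,0,0,0,0]' --gripper '[60,60,60,60,60,60]'

```text
clock: 31.57
tool_pos: [0.5087, 0.0239, 0.0372]
eef_rot: [0.552, 0.438, -0.543, 0.457]
contact_force: [-0.3, 0.7, 1.9]
opening: 0.678
```

```bash
python3 go.py .5085 .0238 .037 -.199; python3 -c "
from items import *
im=snapshot('side')[205:285,300:380]
im=cv2.resize(im,None,fx=9,fy=9,interpolation=3).astype(float)
cv2.imwrite('pics/v2.png',(255*(im/255)**.5).astype(np.uint8)[:,:,::-1])"
```

```text
pos [0.51 0.02 0.04] jaw -0.2 | delta [ 0.02 -0.01  0.01] yaw -0.001 | open 0.678 t 31.57 q7 0.17 F [-0.27  0.68  1.92] tilt -0.9995
q [-0.21  0.92  0.1   2.08 -0.52  0.14  0.17] toolx [ 0.03 -0.01 -1.  ]
```

View pics/v2.png

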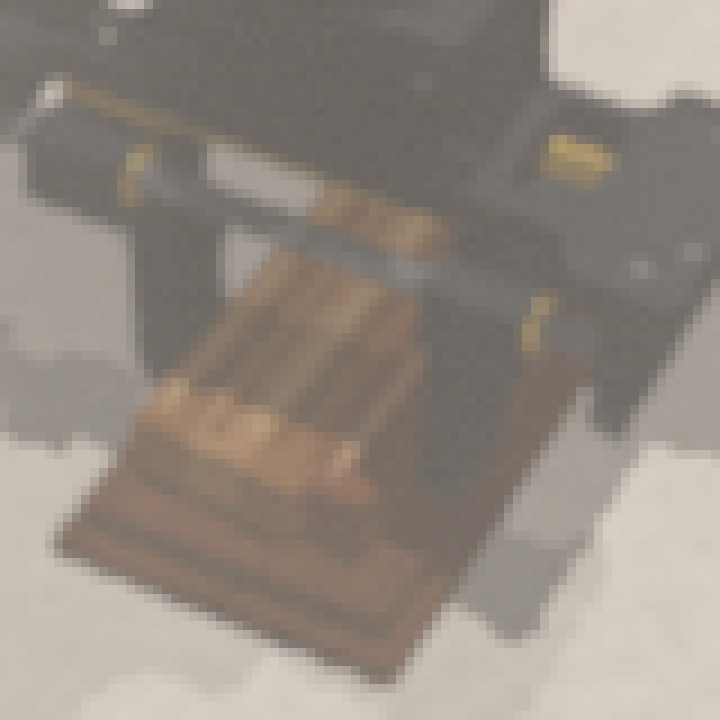

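```bash
python3 -c "
from items import *
p,A,s=axes(); c=(.501,-.0154)
it=[(rect(c,1.372,.06,.15,.038),(255,0,255)),(rect(c,1.372,.08,.17,.018),(0,255,255)),(rect(c,1.372,.09,.18,0),(0,255,0))]
show('top',it,(280,170,370,260),8,'pics/w2.png')
o=cv2.imread('pics/w2.png');cv2.imwrite('pics/w2.png',(255*(o/255.)**.6).astype(np.uint8))"
```

```text
(no output)
```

View pics/w2.png

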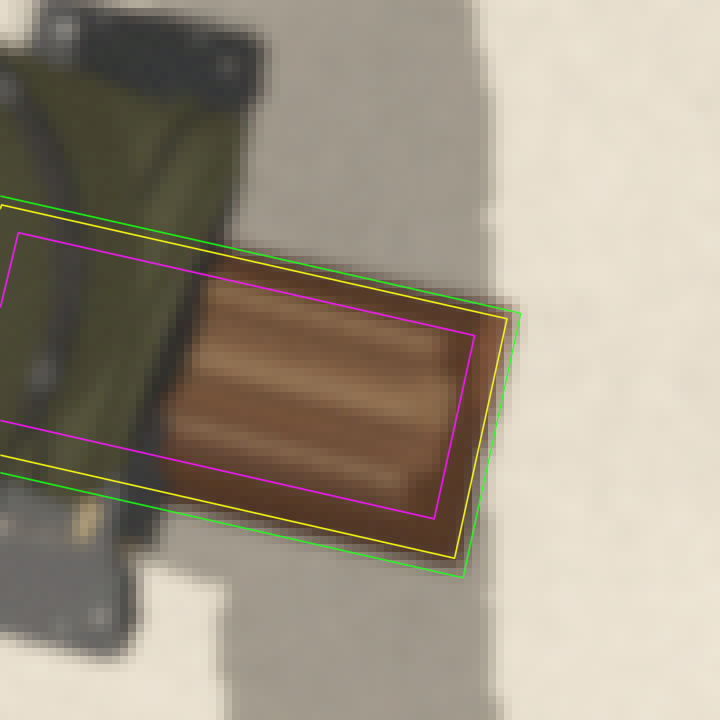

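The slab sits about 3–4 mm towards +x. I'll lift it 3 mm, shift it, and set it down again.

Emit:
apply_moves --pt "-0.15 0 0" --pt "-0.4 0 0" --pt "-0.4 -0.2 0" --pt "-0.4 -0.35 0" --pt "-0.4 -0.35 0" --pt "-0.2 -0.35 0" --pt "-0.1 -0.35 0" --pt "0 -0.35 0" --pt "0 -0.35 0" --pt "0 -0.35 0" --yaw '[0,0,0,0,0,0,0,0,0,0]' --gripper '[60,60,60,60,60,60,60,60,60,60]'

```text
clock: 32.5
tool_pos: [0.5052, 0.0246, 0.0372]
eef_rot: [0.552, 0.438, -0.542, 0.457]
contact_force: [-0.6, -0.0, -0.4]
opening: 0.675
```

```bash
python3 go.py .5050 .0245 .037 -.199; python3 -c "
from items import *
im=snapshot('side')[205:285,300:380]
im=cv2.resize(im,None,fx=9,fy=9,interpolation=3).astype(float)
cv2.imwrite('pics/v3.png',(255*(im/255)**.5).astype(np.uint8)[:,:,::-1])"
```

```text
pos [0.51 0.02 0.04] jaw -0.2 | delta [ 0.02 -0.02  0.01] yaw -0.001 | open 0.675 t 32.5 q7 0.17 F [-0.59 -0.04 -0.38] tilt -0.9995
q [-0.21  0.92  0.1   2.09 -0.52  0.13  0.17] toolx [ 0.03 -0.01 -1.  ]
```

View pics/v3.png

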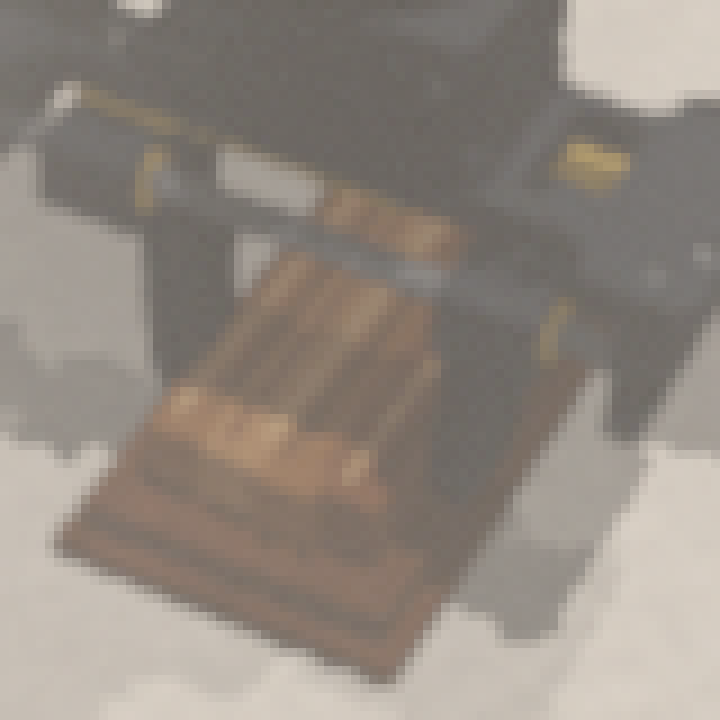

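Emit:
apply_moves --pt "0.04 0 0" --pt "0.07 0 0" --pt "0.07 0 0" --pt "0.07 0 0" --pt "0.07 0 0" --pt "0.07 0 0" --pt "0.07 0 0" --pt "0.07 0 0" --pt "0.07 0 0" --pt "0.07 0 0" --yaw '[0,0,0,0,0,0,0,0,0,0]' --gripper '[60,60,69,72,76,80,85,90,95,95]'

```text
clock: 33.38
tool_pos: [0.5053, 0.0245, 0.0365]
eef_rot: [0.552, 0.438, -0.543, 0.457]
contact_force: [0.4, -0.5, -0.3]
opening: 0.949
```

Emit:
apply_moves --pt "0 0 0" --pt "-0.3 0 0" --pt "-1 0 0" --pt "-3 0 0" --pt "-6 0 0" --pt "-9 0 0" --pt "-12 0 0" --yaw '[0,0,0,0,0,0,0]' --gripper '[100,100,100,100,100,100,100]'

```text
clock: 33.97
tool_pos: [0.5014, 0.026, 0.1581]
eef_rot: [0.552, 0.438, -0.543, 0.457]
contact_force: [0.3, -0.6, -0.3]
opening: 1.002
```

```bash
python3 go.py .4 .35 .2 -.199; python3 -c "
from items import *
show('side',[],(240,170,420,300),4.4,'pics/x.png')"
```

```text
pos [0.5  0.03 0.16] jaw -0.2 | delta [ -4.86 -16.24 -29.71] yaw -0.001 | open 1.002 t 33.97 q7 0.11 F [ 0.34 -0.63 -0.26] tilt -0.9996
q [-0.34  0.7   0.3   2.06 -0.46  0.41  0.11] toolx [ 0.03 -0.01 -1.  ]
```

View pics/x.png

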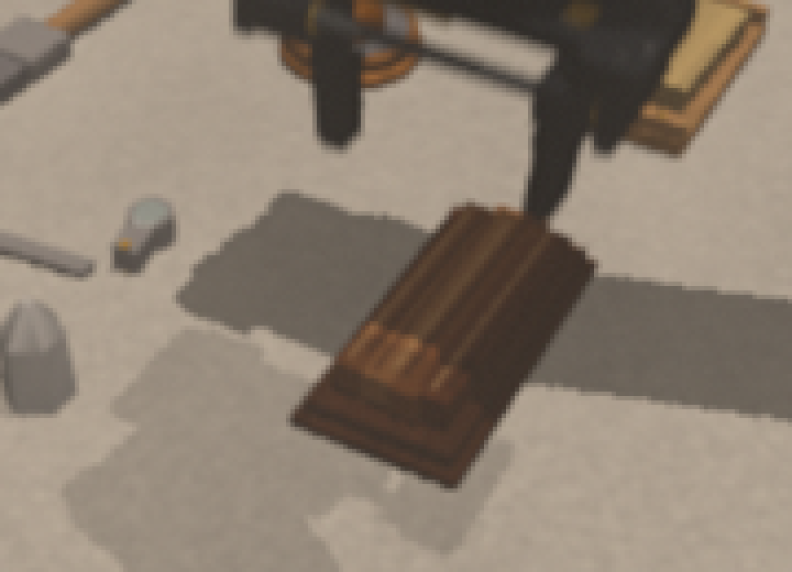

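Emit:
apply_moves --pt "-1 -1 -3" --pt "-2 -3 -6" --pt "-3 -5 -9" --pt "-4 -7 -12" --pt "-4.8 -9 -15" --pt "-4.8 -11 -19" --pt "-4.8 -13 -22" --pt "-4.8 -15 -25" --pt "-4.8 -16 -28" --pt "-4.8 -16.2 -29.7" --yaw '[0,0,0,0,0,0,0,0,0,0]' --gripper '[100,100,100,100,100,100,100,100,100,100]'

```text
clock: 34.85
tool_pos: [0.3996, 0.3547, 0.2034]
eef_rot: [0.553, 0.439, -0.539, 0.459]
contact_force: [0.4, 0.0, 0.1]
opening: 1.002
```

```bash
python3 -c "
from items import *
c=(.501,-.0154)
it=[(rect(c,1.372,.06,.15,.038),(255,0,255)),(rect(c,1.372,.08,.17,.018),(0,255,255))]
show('top',it,(255,170,365,260),7,'pics/y2.png')
show('top',[],(130,120,470,290),2.3,'pics/y3.png')"
```

```text
(no output)
```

View pics/y2.png

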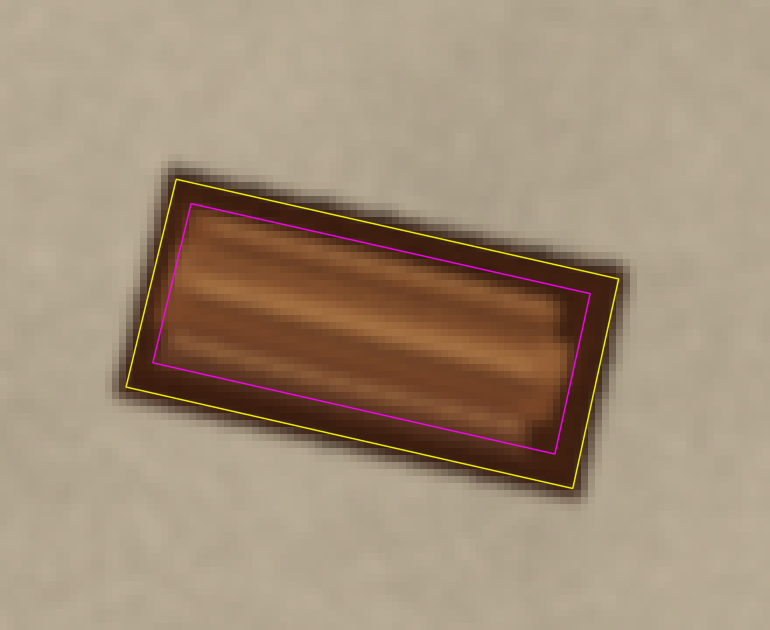

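View pics/y3.png

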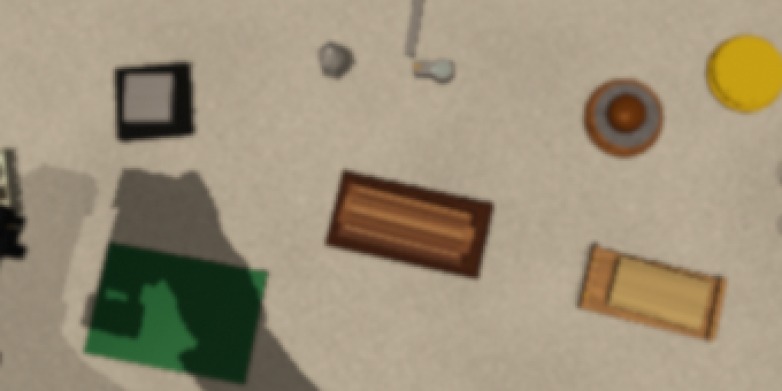

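All four pieces are in place in the last top view. The quartz at (335,60) and the loupe at (434,70) in the crop are where they were at the start. The gripper is open and clear of everything, so I'm handing in.

```bash
python3 -c "
from plant import *
print(finish_job(), get_state()['clock'])"
```

```text
the job is handed in; nothing more can be done
the job is handed in; nothing more can be done
```

I took the stack apart from the top down and set each piece on its place in the order asked: glass, block, caul, slab. I handed the job in at about 35 s of the 136 s allowed. `finish_job` gave no verdict, so what follows is my own reading of the pictures.

**Placing:** By eye against the model outlines, the glass and the block sit about 2 mm off the middle of their places. The slab is about 2–3 mm off and the caul at most 4 mm. In the last top view all four pieces were at rest and let go, the quartz and loupe were not visibly moved, and the gripper was open and clear.

**Wrist limit:** On the way down to the caul, joint 6 reached its lower limit. I backed off, then gripped the caul about 25 mm and the slab about 40 mm off centre. The tool kept a lean of about 0.02–0.03 rad after that, well inside the 0.1 rad limit for the pieces.

**Slab correction:** It first came down about 3–4 mm to one side, so I lifted it slightly, shifted it and set it down again before letting go.

**Camera disagreement:** The side camera showed places and pieces a pixel or two lower than the calibration predicts, a few mm in y. I trusted the top camera and compared each piece with its place within one picture.

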